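Stack the specimen trays in the dry store and seal its lid

TASK

Put the specimen trays away in the dry store: take the lid off the base, stack every tray that is on the bench on the base, the deep tray at the bottom and the others on it in any order, each turned so that its lugs drop fully home into the notches below. Then put the lid on the top tray and press it down firmly until its seal is squeezed shut and it sits level. Leave the reference block and the bottle where they stand.

Things in the scene. Friction and masses are not known exactly. Their poses are not given: they have to be found in the camera images.
- base_rim (a point): Centre of the rim of the fixed grey base, 120 (x) x 62 (y) mm, z up, rim 34 mm above the bench; foot plate 150 x 70 x 6 mm. Walls 5 mm thick. Rim notches, 12 mm deep and open through the wall: 34 mm wide in the middle of the +x end, 18 mm in the middle of the -x end, 20 mm in each long side, centred 32 mm from the middle towards +x.
- tray1_mid (a point): Centre (half-way up) of a shallow blue tray, z up: 120 (x) x 62 (y) x 48 mm high, being a body 40 mm high over four lugs (its feet) 8 mm long. Centre 24 mm above the feet, 24 mm below the rim. Rim notched like the base; white label on the +x end. Round black specimens are fixed in it. About 0.2 kg. Grip it across the 62 mm width, mid-length.
- tray2_mid (a point): Shallow tray like tray1. The lugs under every tray and the lid stand below the walls at the same four places as the notches and are 4 mm narrower: 30 mm at the +x end, 14 mm at the -x end, 16 mm on the sides. So a part drops home only with its +x pointing as that of the part below. A tray's body then rests on the rim below, lugs 8 mm deep in the notches.
- tray3_mid (a point): Shallow tray like tray1. Of the four shallow trays 3 or 4 are present. A shallow tray that is home has its centre 16 mm above the rim below: 40 mm above the centre of a shallow tray below it, 48 mm above the centre of the deep tray.
- tray4_mid (a point): Shallow tray like tray1.
- deep_mid (a point): Centre (half-way up) of the deep blue tray with steel blocks fixed in it: plan, lugs and notches as tray1, but 64 mm high in all (body 56 mm over 8 mm lugs). Centre 32 mm above the feet, 32 mm below the rim; when home on the base, 24 mm above the base rim. About 0.55 kg.
- lid_grip (a point): Middle of the lid's grip, z up: a grey bar 74 (x) x 20 (y) x 22 mm on two posts over a white plate 120 x 62 x 8 mm. Bar top 12 mm above this point, plate top 26 mm and plate underside 34 mm below it; four lugs 12 mm long under the plate, ends 46 mm below it (on the bench the lid stands on them). 0.2 kg. It starts lying loosely on the base.
- seal (a joint): How far the stiff rubber seal under the lid is squeezed, 0 to 0.005 m. Free, it stands 7 mm below the plate. A lid put down loosely rests on it with the grip point 41 mm above the rim; pressed straight down with 12 to 20 N the seal gives 5 mm and stays so: grip point 36 mm above the rim (60 mm above the centre of a shallow tray below).
- refblock: Round steel hardness reference block, 64 mm across and 16 mm high, origin under its middle, standing on the bench, not part of the job; leave it where it is
- alcohol: White plastic bottle with a red cap, 50 mm across and 120 mm high, origin under its middle, standing on the bench, not part of the job; leave it where it is
There are look-alikes about, which are no part of the job. Leave any brown or pink look-alike of the part that bears tray2_mid alone.

How it is judged (in metres and radians):
On the way, in this order (a step that is already met when the one before it is completed fails the run):
1. the lid has been taken off the base and set aside (horizontal distance between lid_grip and base_rim above 0.1 m), for 0.2 s.
2. every tray is seated in the stack, the deep tray at the bottom (horizontal distance between deep_mid and base_rim below 0.006 m and angle between the x axis of deep_mid and the x axis of base_rim, either way round below 0.07 rad and z of deep_mid in the frame of base_rim between 0.022 and 0.026 m and angle between each of deep_mid, tray1_mid, tray2_mid, tray3_mid, tray4_mid's own z axis and vertical below 0.04 rad and ((horizontal distance between tray1_mid and deep_mid below 0.006 m and angle between the x axis of tray1_mid and the x axis of deep_mid, either way round below 0.07 rad and z of tray1_mid in the frame of deep_mid between 0.046 and 0.05 m) or (horizontal distance between tray1_mid and tray2_mid below 0.006 m and angle between the x axis of tray1_mid and the x axis of tray2_mid, either way round below 0.07 rad and z of tray1_mid in the frame of tray2_mid between 0.038 and 0.042 m) or (horizontal distance between tray1_mid and tray3_mid below 0.006 m and angle between the x axis of tray1_mid and the x axis of tray3_mid, either way round below 0.07 rad and z of tray1_mid in the frame of tray3_mid between 0.038 and 0.042 m) or (horizontal distance between tray1_mid and tray4_mid below 0.006 m and angle between the x axis of tray1_mid and the x axis of tray4_mid, either way round below 0.07 rad and z of tray1_mid in the frame of tray4_mid between 0.038 and 0.042 m)) and ((horizontal distance between tray2_mid and deep_mid below 0.006 m and angle between the x axis of tray2_mid and the x axis of deep_mid, either way round below 0.07 rad and z of tray2_mid in the frame of deep_mid between 0.046 and 0.05 m) or (horizontal distance between tray2_mid and tray1_mid below 0.006 m and angle between the x axis of tray2_mid and the x axis of tray1_mid, either way round below 0.07 rad and z of tray2_mid in the frame of tray1_mid between 0.038 and 0.042 m) or (horizontal distance between tray2_mid and tray3_mid below 0.006 m and angle between the x axis of tray2_mid and the x axis of tray3_mid, either way round below 0.07 rad and z of tray2_mid in the frame of tray3_mid between 0.038 and 0.042 m) or (horizontal distance between tray2_mid and tray4_mid below 0.006 m and angle between the x axis of tray2_mid and the x axis of tray4_mid, either way round below 0.07 rad and z of tray2_mid in the frame of tray4_mid between 0.038 and 0.042 m)) and ((horizontal distance between tray3_mid and deep_mid below 0.006 m and angle between the x axis of tray3_mid and the x axis of deep_mid, either way round below 0.07 rad and z of tray3_mid in the frame of deep_mid between 0.046 and 0.05 m) or (horizontal distance between tray3_mid and tray1_mid below 0.006 m and angle between the x axis of tray3_mid and the x axis of tray1_mid, either way round below 0.07 rad and z of tray3_mid in the frame of tray1_mid between 0.038 and 0.042 m) or (horizontal distance between tray3_mid and tray2_mid below 0.006 m and angle between the x axis of tray3_mid and the x axis of tray2_mid, either way round below 0.07 rad and z of tray3_mid in the frame of tray2_mid between 0.038 and 0.042 m) or (horizontal distance between tray3_mid and tray4_mid below 0.006 m and angle between the x axis of tray3_mid and the x axis of tray4_mid, either way round below 0.07 rad and z of tray3_mid in the frame of tray4_mid between 0.038 and 0.042 m)) and ((horizontal distance between tray4_mid and deep_mid below 0.006 m and angle between the x axis of tray4_mid and the x axis of deep_mid, either way round below 0.07 rad and z of tray4_mid in the frame of deep_mid between 0.046 and 0.05 m) or (horizontal distance between tray4_mid and tray1_mid below 0.006 m and angle between the x axis of tray4_mid and the x axis of tray1_mid, either way round below 0.07 rad and z of tray4_mid in the frame of tray1_mid between 0.038 and 0.042 m) or (horizontal distance between tray4_mid and tray2_mid below 0.006 m and angle between the x axis of tray4_mid and the x axis of tray2_mid, either way round below 0.07 rad and z of tray4_mid in the frame of tray2_mid between 0.038 and 0.042 m) or (horizontal distance between tray4_mid and tray3_mid below 0.006 m and angle between the x axis of tray4_mid and the x axis of tray3_mid, either way round below 0.07 rad and z of tray4_mid in the frame of tray3_mid between 0.038 and 0.042 m))), for 0.2 s.
At the end, for the whole second after the job is handed in: Deep tray on the base, every other tray present on a tray, lid pressed onto the top tray: each within 6 mm sideways and 4 degrees in turn of the part below, upright within 2.3 degrees, within 2 mm of its seated (lid: squeezed) height, lid at rest (all of step 2 and ((horizontal distance between lid_grip and tray1_mid below 0.006 m and angle between the x axis of lid_grip and the x axis of tray1_mid, either way round below 0.07 rad and z of lid_grip in the frame of tray1_mid between 0.058 and 0.062 m) or (horizontal distance between lid_grip and tray2_mid below 0.006 m and angle between the x axis of lid_grip and the x axis of tray2_mid, either way round below 0.07 rad and z of lid_grip in the frame of tray2_mid between 0.058 and 0.062 m) or (horizontal distance between lid_grip and tray3_mid below 0.006 m and angle between the x axis of lid_grip and the x axis of tray3_mid, either way round below 0.07 rad and z of lid_grip in the frame of tray3_mid between 0.058 and 0.062 m) or (horizontal distance between lid_grip and tray4_mid below 0.006 m and angle between the x axis of lid_grip and the x axis of tray4_mid, either way round below 0.07 rad and z of lid_grip in the frame of tray4_mid between 0.058 and 0.062 m)) and angle between lid_grip's own z axis and vertical below 0.04 rad and linear speed of lid below 0.02 m/s); the robot touches nothing.
It fails at once if the reference block was moved more than 3 cm (distance of refblock from where it was at the start of the episode above 0.03 m).
It fails at once if the bottle was moved more than 3 cm (distance of alcohol from where it was at the start of the episode above 0.03 m).
Of tray1, tray2, tray3, tray4 only 3 to 4 are there at a start; the rules pass over those that are not, and their reading is None.
At some moment in a run one of tray1, tray2, tray3, tray4, deep may be knocked a few centimetres aside while the robot is not near it.
Once in a run the grip may slacken for a moment while it holds something.
It also fails if it takes over 210 s, if anything falls off the work surface, if the arm or the gripper's body presses on something with over 40 N, if the wrist force passes 120 N, or if a joint passes its speed limit or range.

ROBOT

A 6-joint arm with a two-finger parallel gripper is mounted at the origin on the work surface. World frame = base frame: x ahead of the robot, y to its left, z up, the work surface at z = 0. Lengths are in mm, angles in rad, forces in N, time in s.
With the tool pointing down it reaches from about 250 to 775 mm from the base axis. Payload 8.9 kg.
Tool frame: the origin (TCP) lies on the centre line of the jaws, within the pads' length; the fingertips stand 19 mm ahead of it and the grasp point (between the pads) is the TCP; z points along the fingers, y is the line along which they close (so a half turn about z gives the same grasp; the last joint's range is limited). The gripper opens to 85 mm and grips with 20 to 120 N. Pads are 22 mm wide; open, the fingers measure 114 mm over their backs; the gripper's body (76 mm by 85 mm) begins 54 mm behind the grasp point. The pads swing forward as they close: fully open they stand 13 mm farther back than shut.
Start: joints at [1.141, 0.291, -0.153, 1.127, 0, 1.431], TCP at [150.521, 502.958, 250.305] pointing down, gripper open.
Joint ranges: [-2.52, 2.52], [-0.91, 1.74], [-1.3, 1.37], [-1.96, 2.02], [-1.52, 1.47], [-3.14, 3.14]. Speed limits (rad/s): [2.22, 2.22, 2.79, 3.14, 3.14, 3.14].

INTERFACE

Orientations are given as [roll, pitch, yaw] about the fixed x, y, z axes, in that order (R = Rz(yaw) Ry(pitch) Rx(roll)).
In Python, from station import r, viewer gives the robot as it stands.
- The arm moves only by the tool move_arm, never from a script. Its argument "increments" is a list of rows, each a list of 3 entries, a list of its own where there are three numbers: the shift along the tool's x, y, z in m, then the turn about the tool's z in degrees, then the opening, from -1 (shut) to 1 (fully open), so that 0 is half open. A call has 1 to 20 rows; each row is the pose to reach, as a shift and turn from the pose commanded when the call began, along the tool's axes at that moment; what a row does not reach only later rows make up. A row lasts 1/10 s, in which the tool goes at most 50 mm and 8.59 degrees, less where a joint would pass 70% of its speed; a pose out of reach is approached as far as the arm can. A call with a gripper value outside its range is refused whole. The fingers move at their own pace and stop on an object; the grip force is fixed at half the most. Time passes only in rows, so rows that repeat a pose let the fingers close. It gives the time, the measured TCP pose, the force, the opening and the grip force at its end, in the units of the state.
- r.observe(): the state, without advancing time (a new reading comes with each control period).
- viewer.get_image(name): name is "side" or "top" or "wrist"; returns a dict with "color" (384x512x3 uint8, red, green, blue), "intrinsics" (3x3 intrinsics, pixels), "xyz" and "orientation" of the camera in the world. Camera axes: x right, y down, z forward; pixel columns grow to the right and rows downward; lengths in mm; the calibration is good to about 2 mm. A picture is of the moment at which its call begins. There is no depth.
- r.job_done(): hands the job in; it is judged then, once.
The state is a dict: "t": time; "qpos": joint angles; "joint_velocities": joint speeds; "joint_torque": joint torques, N m; "eef_pos": TCP position; "ee_rot": TCP orientation; "wrist_force": force on the tool from outside, world axes, zero at the start; "ft_torque": the same for the moment, N m; "gripper_width": finger opening in mm; "gripper_force": force on a finger pad.
Only numpy, scipy, OpenCV 4.12 (cv2) and the standard library are available. Lean on these libraries where they do the work, as an engineer would, in place of code of your own. Each camera call takes 0.05 s, during which the arm holds its last target. There are 200 camera calls.

## Working session

There is one attempt and no reset: what is moved stays moved. The work goes in short steps, Python scripts to look and compute and a tool call to move; the robot and the scene stay as the last step left them, time stands still between calls to the robot, and variables do not carry over. Pictures are saved under pics/ and viewed, at most 14 in all, crops included, and the job is handed in when it is done.

Besides the shell and the picture viewer there is one more tool, called after "Request:" by a JSON object that holds its "method" and its "body", one argument or row to a line. move_arm: Moves the arm, as the interface text tells. Its arguments: {"type":"object","properties":{"increments":{"type":"array","items":{"type":"array"}}},"required":["increments"]}

```bash
ls; mkdir -p pics; python3 - <<'E'
from station import r, viewer
import cv2
s=r.observe(); print(s)
for n in ("top","side","wrist"):
    d=viewer.get_image(n); print(n,d["intrinsics"],d["xyz"],d["orientation"])
    cv2.imwrite(f"pics/{n}0.png",d["color"][:,:,::-1])
E
```

```text
pics
{'t': 0.0, 'qpos': array([ 1.14072512e+00,  2.91291225e-01, -1.54138905e-01,  1.12672271e+00,
        9.47017736e-06,  1.43148699e+00]), 'joint_velocities': array([ 0.00060306, -0.00056357, -0.00189454,  0.0016635 , -0.00017107,
        0.00076878]), 'joint_torque': array([ 2.43563460e-03, -5.37138999e+01,  3.31373942e+01,  1.58986053e-02,
       -1.34006891e-04, -2.16923132e-05]), 'eef_pos': array([150.32503747, 502.56868436, 249.72192483]), 'ee_rot': array([-3.14025059e+00, -1.97743318e-04,  2.85083065e+00]), 'wrist_force': array([ 0.4177187 , -0.34369104,  0.19989053]), 'ft_torque': array([0.01174973, 0.02243363, 0.0084802 ]), 'gripper_force': 0.0, 'gripper_width': 85.47347274132365}
top [[381.32526771   0.         256.35412699]
 [  0.         381.32526771 188.93470745]
 [  0.           0.           1.        ]] [ 392.20200538    1.9944052  1314.00691132] [-3.03640256e+00  7.57265589e-05 -1.55510455e+00]
side [[403.56711815   0.         253.08790165]
 [  0.         403.56711815 186.182984  ]
 [  0.           0.           1.        ]] [439.4287423  728.60425074 847.5999316 ] [-2.38582084 -0.00918612 -2.981571  ]
wrist [[341.27328647   0.         255.50263116]
 [  0.         341.27328647 195.26684033]
 [  0.           0.           1.        ]] [ 79.35995078 524.75982418 373.66196646] [2.85008345e+00 7.58484813e-04 1.28072683e+00]
```

```bash
python3 - <<'E'
import cv2
for n in ("top","side"):
    im=cv2.imread(f"pics/{n}0.png"); cv2.imwrite(f"pics/{n}0b.png",cv2.resize(im,(800,600),interpolation=cv2.INTER_CUBIC))
E
```

```text
(no output)
```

View pics/top0b.png

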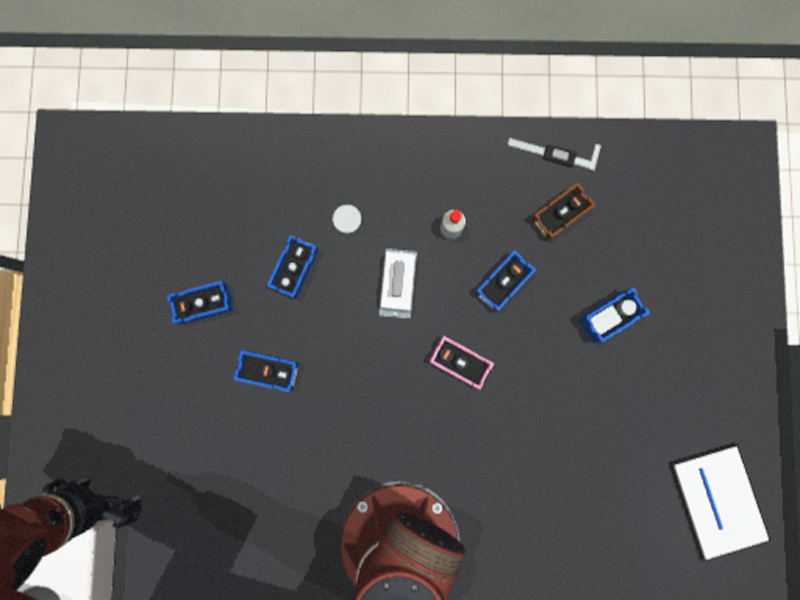

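View pics/side0b.png

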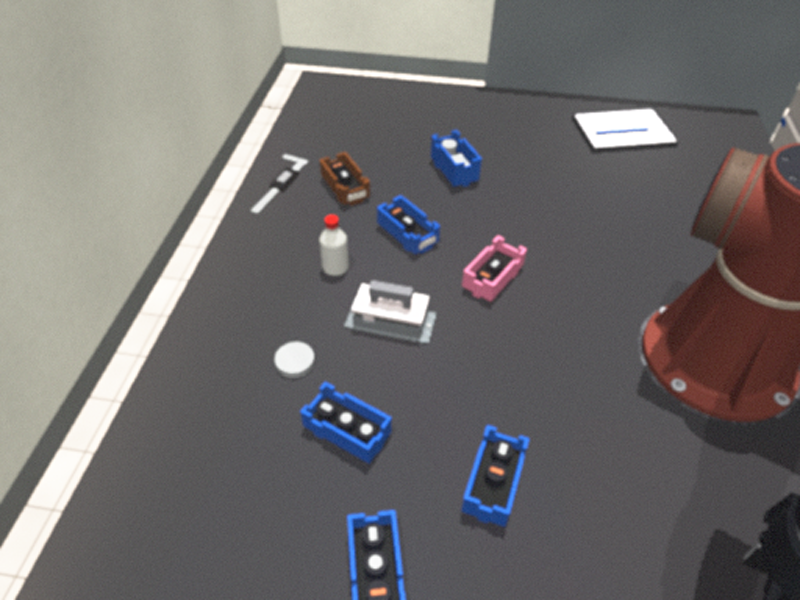

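The top view (800x600 scale) shows five blue parts:
- Shallow trays at (200,302), (292,267), (266,371) and (506,281).
- The deep tray at (616,315), which holds the white blocks and is visibly taller in the side view at (456,158).

The pink part (462,362) and the brown part (564,211) are look-alikes to leave alone. The base with the lid on it is at (398,283), the reference block at (347,219) and the bottle at (453,223). All four shallow trays are present.

```bash
cat > h.py <<'E'
import numpy as np, cv2
from scipy.spatial.transform import Rotation as Ro
from station import r, viewer
def shot(n,fn=None):
    d=viewer.get_image(n)
    if fn: cv2.imwrite(f"pics/{fn}.png",d["color"][:,:,::-1])
    return d
def ray(d,px,z):
    px=np.atleast_2d(np.float64(px)); 
    v=(Ro.from_euler("xyz",d["orientation"]).as_matrix()@np.linalg.solve(d["intrinsics"],np.c_[px,np.ones(len(px))].T)).T
    c=d["xyz"]; return (c+v*((z-c[2])/v[:,2])[:,None])[:,:2]
def proj(d,P):
    P=np.atleast_2d(np.float64(P)); q=(P-d["xyz"])@Ro.from_euler("xyz",d["orientation"]).as_matrix()@d["intrinsics"].T
    return q[:,:2]/q[:,2:]
def hsv(d): return cv2.cvtColor(d["color"],cv2.COLOR_RGB2HSV)
def blobs(m,amin=150):
    m=cv2.morphologyEx(m,cv2.MORPH_CLOSE,np.ones((3,3)))
    cs,_=cv2.findContours(m,cv2.RETR_EXTERNAL,cv2.CHAIN_APPROX_NONE)
    return [c[:,0] for c in cs if cv2.contourArea(cv2.convexHull(c))>amin]
def blue(d): return cv2.inRange(hsv(d),(105,120,60),(125,255,255))
def rect(xy):
    (cx,cy),(w,h),a=cv2.minAreaRect(np.float32(xy))
    if w<h: w,h,a=h,w,a+90
    return np.array([cx,cy]),w,h,(a+90)%180-90   # long-axis angle deg in world
def plan(x,y,yaw,z,s=None):
    """tool-axis shift (m) and turn (deg) from commanded-ish pose to world pose; yaw of tool x in deg, mod 180 nearest"""
    s=s or r.observe(); R=Ro.from_euler("xyz",s["ee_rot"]); yc=np.degrees(s["ee_rot"][2])
    R=Ro.from_euler("xyz",[np.pi,0,s["ee_rot"][2]])
    d=R.inv().apply(np.array([x,y,z])-s["eef_pos"])/1000
    t=-((yaw-yc+90)%180-90)
    print("shift",d.round(4),"turn",round(t,2),"q6",round(s["qpos"][5],2),"yaw",round(yc,1))
E
python3 - <<'E'
from h import *
d=shot("top")
for c in blobs(blue(d)):
    z=56 if c[:,0].mean()>380 else 40
    p,w,h,a=rect(ray(d,c,z)); print("blue",c.mean(0).round(),p.round(),round(w),round(h),round(a))
m=cv2.inRange(hsv(d),(0,0,170),(180,60,255)); m[:100]=0; m[300:]=0
for c in blobs(m):
    p,w,h,a=rect(ray(d,c,75-20)); print("white",c.mean(0).round(),p.round(),round(w),round(h),round(a))
plan(500,0,0,200)
E
```

```text
blue [170. 237.] [361. 288.] 127 66 78
blue [393. 202.] [ 490. -447.] 139 69 -58
blue [127. 193.] [506. 436.] 132 70 -74
blue [323. 180.] [ 562. -220.] 127 65 -42
blue [187. 171.] [586. 239.] 124 73 -23
white [455. 295.] [ 199. -636.] 139 41 -89
white [387. 204.] [ 480. -429.] 59 40 -58
white [254. 181.] [551.  11.] 138 64 -5
white [222. 139.] [691. 124.] 58 57 46
white [506. 158.] [ 640. -825.] 410 44 -3
white [  9. 131.] [703. 838.] 231 68 5
shift [-0.479  -0.3814  0.05  ] turn -16.66 q6 1.43 yaw 163.3
```

```bash
python3 - <<'E'
from h import *
plan(551,11,175,230)
E
```

```text
shift [-0.5247 -0.3563  0.02  ] turn -11.66 q6 1.43 yaw 163.3
```

Request:
{"method": "move_arm", "body": {
  "increments": [
    [[-0.525,-0.356,0.02],-11.7,1],
    [[-0.525,-0.356,0.02],-11.7,1],
    [[-0.525,-0.356,0.02],-11.7,1],
    [[-0.525,-0.356,0.02],-11.7,1],
    [[-0.525,-0.356,0.02],-11.7,1],
    [[-0.525,-0.356,0.02],-11.7,1],
    [[-0.525,-0.356,0.02],-11.7,1],
    [[-0.525,-0.356,0.02],-11.7,1],
    [[-0.525,-0.356,0.02],-11.7,1],
    [[-0.525,-0.356,0.02],-11.7,1],
    [[-0.525,-0.356,0.02],-11.7,1],
    [[-0.525,-0.356,0.02],-11.7,1],
    [[-0.525,-0.356,0.02],-11.7,1],
    [[-0.525,-0.356,0.02],-11.7,1],
    [[-0.525,-0.356,0.02],-11.7,1],
    [[-0.525,-0.356,0.02],-11.7,1],
    [[-0.525,-0.356,0.02],-11.7,1],
    [[-0.525,-0.356,0.02],-11.7,1]
  ]
}}

```text
t: 2.0
eef_pos: [551.0, 12.3, 230.6]
ee_rot: [3.142, 0.0, 3.056]
wrist_force: [1.3, 0.4, 0.1]
gripper_width: 85.1
gripper_force: 0.0
```

```bash
python3 - <<'E'
from h import *
s=r.observe(); print(s["t"],s["eef_pos"],s["ee_rot"],s["qpos"][5])
d=shot("wrist","w1"); print(d["xyz"]-s["eef_pos"])
print(proj(d,[[551,11,75],[551,11,34]]))
im=cv2.imread("pics/w1.png"); cv2.imwrite("pics/w1b.png",cv2.resize(im,(800,600)))
E
```

```text
2.0 [550.98954158  12.28845611 230.59907342] [3.14154820e+00 2.22014811e-04 3.05640290e+00] -0.02520267299312652
[-73.9022544    7.1959842  123.83169998]
[[252.69823439 184.3757996 ]
 [253.009556   173.40825961]]
```

View pics/w1b.png

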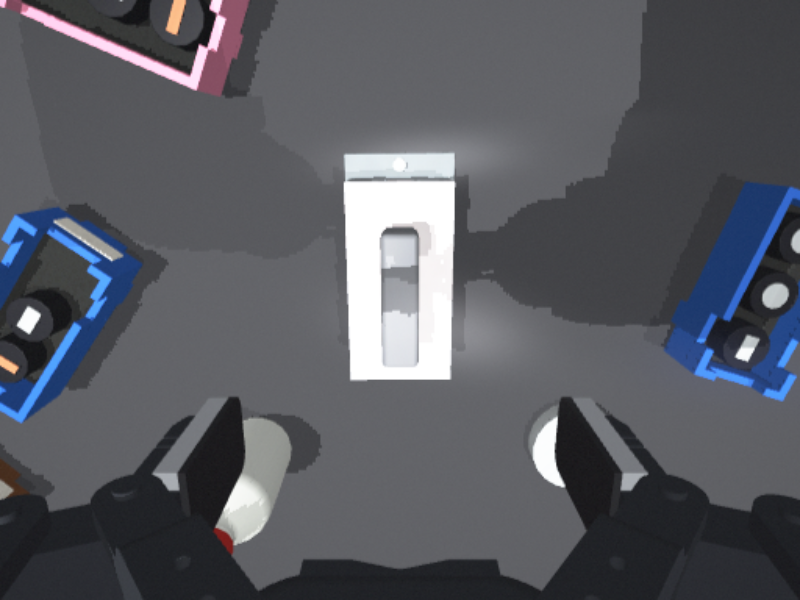

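The lid's white plate spans (344..455, 180..380) with the grip bar centred at about (400,297). The base foot shows at the top, at (400,165). The bottle stands near the left finger at (262,470) and the reference block is at (550,450). Next I measure the plate.

```bash
python3 - <<'E'
from h import *
d=shot("wrist"); 
m=cv2.inRange(hsv(d),(0,0,225),(180,40,255)); m[250:]=0; m[:112]=0
for c in blobs(m,1500):
    p,w,h,a=rect(ray(d,c,49)); print("plate",p,w,h,a)
m=cv2.inRange(d["color"],(0,0,0),(224,255,255)); m[:140]=0;m[242:]=0;m[:,:235]=0;m[:,275:]=0
# bar columns/rows by grey
b=cv2.inRange(hsv(d),(0,0,90),(180,40,222)); b[:143]=0;b[238:]=0;b[:,:238]=0;b[:,:][:,270:]=0
for c in blobs(b,200):
    p,w,h,a=rect(ray(d,c,87)); print("bar",c.min(0),c.max(0),p,w,h,a)
plan(551,11,175,75)
E
```

```text
plate [554.6987915  13.1002655] 123.5908203125 62.27351379394531 -4.5410003662109375
bar [244 143] [269 233] [552.69714355  13.68505573] 76.21705627441406 19.873096466064453 -5.4057159423828125
shift [ 1.000e-04 -1.000e-03  1.556e-01] turn 0.1 q6 -0.03 yaw 175.1
```

Request:
{"method": "move_arm", "body": {
  "increments": [
    [[-0.0025,0.001,0.05],0,0.2],
    [[-0.0025,0.001,0.1],0,0.2],
    [[-0.0025,0.001,0.145],0,0.2],
    [[-0.0025,0.001,0.155],0,0.2],
    [[-0.0025,0.001,0.155],0,-1],
    [[-0.0025,0.001,0.155],0,-1],
    [[-0.0025,0.001,0.155],0,-1],
    [[-0.0025,0.001,0.155],0,-1],
    [[-0.0025,0.001,0.155],0,-1],
    [[-0.0025,0.001,0.155],0,-1],
    [[-0.0025,0.001,0.155],0,-1],
    [[-0.0025,0.001,0.14],0,-1],
    [[-0.0025,0.001,0.11],0,-1],
    [[-0.0025,0.001,0.08],0,-1],
    [[-0.0025,0.001,0.08],0,-1]
  ]
}}

```text
t: 3.6
eef_pos: [556.9, 11.9, 155.1]
ee_rot: [-3.141, 0.008, 3.055]
wrist_force: [0.7, -0.2, -1.6]
gripper_width: 19.2
gripper_force: 60.7
```

Request:
{"method": "move_arm", "body": {
  "increments": [
    [[0.161,0.063,0],0,-1],
    [[0.161,0.063,0],0,-1],
    [[0.161,0.063,0],0,-1],
    [[0.161,0.063,0],0,-1],
    [[0.161,0.063,0.03],0,-1],
    [[0.161,0.063,0.07],0,-1],
    [[0.161,0.063,0.1],0,-1],
    [[0.161,0.063,0.108],0,-1],
    [[0.161,0.063,0.108],0,-1],
    [[0.161,0.063,0.108],0,0.0],
    [[0.161,0.063,0.108],0,0.0],
    [[0.161,0.063,0.108],0,0.0],
    [[0.161,0.063,0.108],0,0.0],
    [[0.161,0.063,0.05],0,0.0],
    [[0.161,0.063,0.0],0,1],
    [[0.161,0.063,-0.05],0,1],
    [[0.02,0.01,-0.075],0,1],
    [[0.02,0.01,-0.075],0,1],
    [[0.02,0.01,-0.075],0,1],
    [[0.02,0.01,-0.075],0,1]
  ]
}}

```text
t: 5.6
eef_pos: [540.0, 21.4, 226.1]
ee_rot: [-3.141, 0.005, 3.053]
wrist_force: [1.2, 0.6, -0.2]
gripper_width: 85.7
gripper_force: 0.0
```

```bash
python3 - <<'E'
from h import *
s=r.observe(); print(s["t"],s["eef_pos"],s["ee_rot"],s["qpos"][5])
d=shot("wrist","w2"); print(proj(d,[[554,13,34]]))
im=cv2.imread("pics/w2.png"); cv2.imwrite("pics/w2b.png",cv2.resize(im,(800,600)))
E
```

```text
5.6 [539.95608587  21.35537781 226.13006916] [-3.14099007  0.00472163  3.05260871] -0.006478671448204367
[[247.11608464 188.43159974]]
```

View pics/w2b.png

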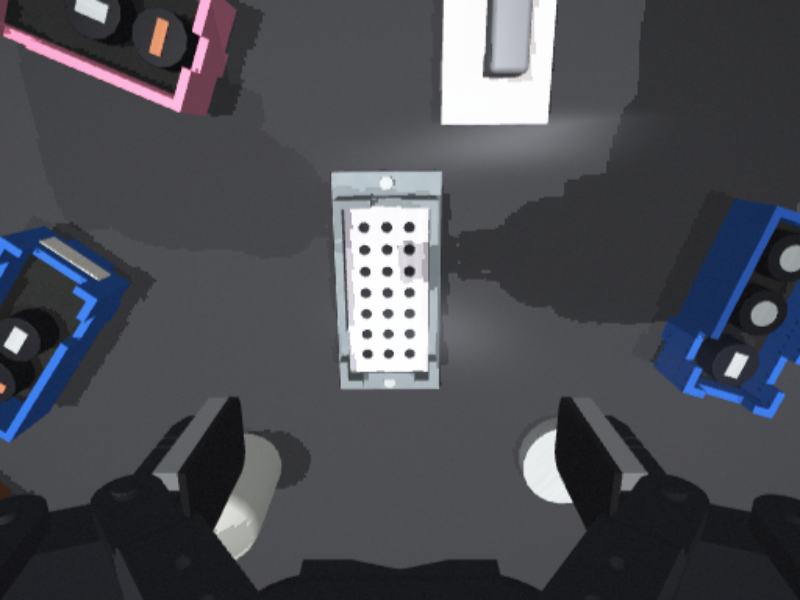

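The lid is set aside with its plate at (500,60), and the open base spans (332..442, 172..388). I need an enlarged crop to tell which end carries the wide notch.

```bash
python3 - <<'E'
import cv2
im=cv2.imread("pics/w2.png")[105:255,205:290]; im=cv2.convertScaleAbs(im,alpha=1.0)
cv2.imwrite("pics/w2c.png",cv2.rotate(cv2.resize(im,None,fx=5,fy=5,interpolation=cv2.INTER_CUBIC)[:,:],cv2.ROTATE_90_CLOCKWISE))
E
```

```text
(no output)
```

View pics/w2c.png

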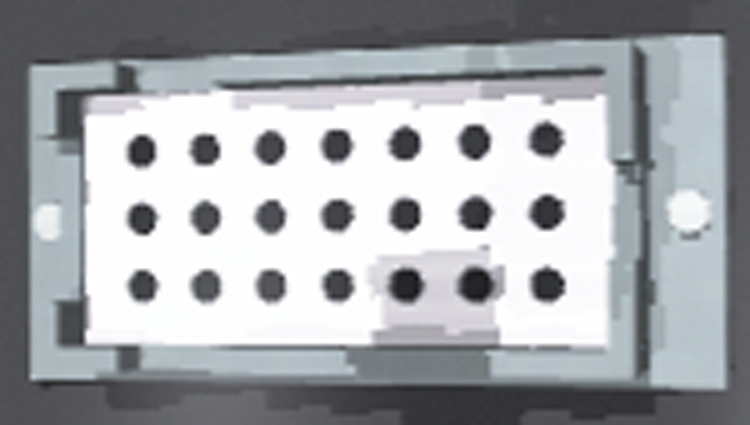

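In the crop (rotated 90° clockwise) the left end, which is the far end, world +x, has the wide notch at (40, 140..300). The side notch edges at x≈125 are on that side too. So base +x points away from the robot, at a yaw of about -5°.

```bash
python3 - <<'E'
from h import *
d=shot("wrist"); g=cv2.cvtColor(d["color"],cv2.COLOR_RGB2GRAY)
P=[]
for (u,v) in ((247,117),(249.5,245)):
    w=g[int(v)-5:int(v)+6,int(u)-6:int(u)+7].astype(float); w=np.clip(w-225,0,None); yy,xx=np.indices(w.shape)
    px=[int(u)-6+(xx*w).sum()/w.sum(),int(v)-5+(yy*w).sum()/w.sum()]; P.append(ray(d,[px],6)[0]); print(px,P[-1])
print("dots mid",np.mean(P,0),"yaw",np.degrees(np.arctan2(*(P[1]-P[0])[::-1])),np.linalg.norm(P[1]-P[0]))
m=cv2.inRange(g,105,255); m[:126]=0; m[255:]=0; m[:,:205]=0; m[:,290:]=0
for c in blobs(m,1500):
    p,w,h,a=rect(ray(d,c,34)); print("rim+",c.min(0),c.max(0),p,w,h,a)
# rim side edges: rows scan at rim (outer) 
L=[];Rr=[]
for v in range(140,232,4):
    row=np.where(m[v]>0)[0]; 
    if len(row): L.append([row.min()-.5,v]);Rr.append([row.max()+.5,v])
for e in (L,Rr):
    q=ray(d,e,34); f=np.polyfit(q[:,0],q[:,1],1); print("edge y at 554:",np.polyval(f,554),np.degrees(np.arctan(f[0])))
E
```

```text
[np.float64(245.91862068965517), np.float64(119.5296551724138)] [488.34693246  18.24985994]
[np.float64(248.62217659137576), np.float64(244.31416837782342)] [622.08363109   8.35264166]
dots mid [555.21528177  13.3012508 ] yaw -4.232473165469492 134.102421633344
rim+ [212 126] [289 252] [554.9385376   18.27882767] 125.96622467041016 72.70197296142578 -4.549629211425781
edge y at 554: -18.142775446950445 -4.4570711981469175
edge y at 554: 48.16505881352737 0.5026213334124938
```

```bash
python3 - <<'E'
from h import *
plan(490,-447,122,250)
E
```

```text
shift [ 0.004  -0.4724 -0.0253] turn 52.97 q6 -0.01 yaw 175.0
```

Request:
{"method": "move_arm", "body": {
  "increments": [
    [[0.004,-0.472,-0.025],53,1],
    [[0.004,-0.472,-0.025],53,1],
    [[0.004,-0.472,-0.025],53,1],
    [[0.004,-0.472,-0.025],53,1],
    [[0.004,-0.472,-0.025],53,1],
    [[0.004,-0.472,-0.025],53,1],
    [[0.004,-0.472,-0.025],53,1],
    [[0.004,-0.472,-0.025],53,1],
    [[0.004,-0.472,-0.025],53,1],
    [[0.004,-0.472,-0.025],53,1],
    [[0.004,-0.472,-0.025],53,1],
    [[0.004,-0.472,-0.025],53,1],
    [[0.004,-0.472,-0.025],53,1],
    [[0.004,-0.472,-0.025],53,1]
  ]
}}

```text
t: 7.1
eef_pos: [490.5, -444.3, 250.6]
ee_rot: [3.142, -0.0, 2.132]
wrist_force: [1.1, 0.1, 0.3]
gripper_width: 85.6
gripper_force: 0.0
```

```bash
cat >> h.py <<'E'
def tray(d,z):
    """rim outline by blue at rim height: bright rim top"""
    H=hsv(d); m=cv2.inRange(H,(100,120,150),(125,255,255))
    out=[]
    for c in blobs(m,1500):
        out.append((c.mean(0).round(),)+rect(ray(d,c,z)))
    return out
E
python3 - <<'E'
from h import *
s=r.observe(); print(s["t"],s["eef_pos"],s["ee_rot"],s["qpos"][5])
d=shot("wrist","w3")
for o in tray(d,64): print(o)
im=cv2.imread("pics/w3.png"); cv2.imwrite("pics/w3b.png",cv2.resize(im,(800,600)))
E
```

```text
7.1 [ 490.47272547 -444.31746504  250.55957392] [ 3.14154016e+00 -3.86233624e-04  2.13170666e+00] 0.16339176363296082
(array([258., 174.]), array([ 489.13949585, -449.9083252 ]), 123.1627426147461, 62.45964813232422, -58.21499824523926)
(array([439.,  51.]), array([ 559.52874756, -272.54153442]), 68.7014389038086, 43.42300033569336, -16.63677215576172)
```

View pics/w3b.png

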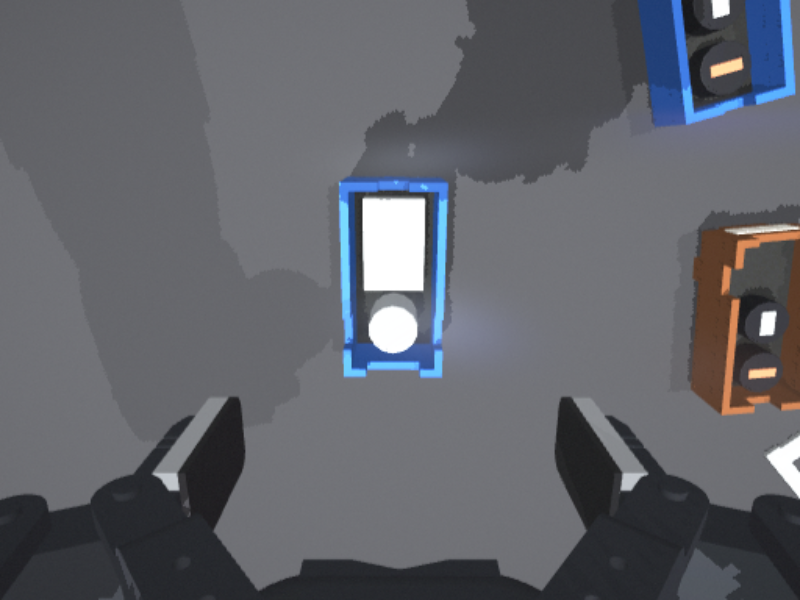

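The deep tray has its rim at (343..445, 182..376). The wide notch (367..421) and the side notches are at the bottom, so tray +x points along tool -x, as needed. The brown look-alike at (750,320) stays well clear.

```bash
python3 - <<'E'
from h import *
plan(489.1,-449.9,121.8,34)
E
```

```text
shift [-0.0037 -0.004   0.2166] turn 0.33 q6 0.16 yaw 122.1
```

Request:
{"method": "move_arm", "body": {
  "increments": [
    [[-0.004,-0.004,0.05],0.3,1],
    [[-0.004,-0.004,0.1],0.3,1],
    [[-0.004,-0.004,0.15],0.3,1],
    [[-0.004,-0.004,0.19],0.3,1],
    [[-0.004,-0.004,0.216],0.3,1],
    [[-0.004,-0.004,0.216],0.3,1],
    [[-0.004,-0.004,0.216],0.3,-1],
    [[-0.004,-0.004,0.216],0.3,-1],
    [[-0.004,-0.004,0.216],0.3,-1],
    [[-0.004,-0.004,0.216],0.3,-1],
    [[-0.004,-0.004,0.216],0.3,-1],
    [[-0.004,-0.004,0.19],0.3,-1],
    [[-0.004,-0.004,0.15],0.3,-1],
    [[-0.004,-0.004,0.11],0.3,-1],
    [[-0.004,-0.004,0.11],0.3,-1]
  ]
}}

```text
t: 8.65
eef_pos: [491.2, -454.3, 147.2]
ee_rot: [3.14, 0.01, 2.125]
wrist_force: [1.1, -1.2, -3.7]
gripper_width: 61.5
gripper_force: 67.9
```

```bash
python3 - <<'E'
from h import *
plan(554.8,13.5,175.5,100)
E
```

```text
shift [0.3644 0.3001 0.0472] turn -53.76 q6 0.16 yaw 121.7
```

Request:
{"method": "move_arm", "body": {
  "increments": [
    [[0.364,0.3,0],-53.8,-1],
    [[0.364,0.3,0],-53.8,-1],
    [[0.364,0.3,0],-53.8,-1],
    [[0.364,0.3,0],-53.8,-1],
    [[0.364,0.3,0],-53.8,-1],
    [[0.364,0.3,0],-53.8,-1],
    [[0.364,0.3,0],-53.8,-1],
    [[0.364,0.3,0],-53.8,-1],
    [[0.364,0.3,0],-53.8,-1],
    [[0.364,0.3,0],-53.8,-1],
    [[0.364,0.3,0],-53.8,-1],
    [[0.364,0.3,0],-53.8,-1],
    [[0.364,0.3,0.047],-53.8,-1],
    [[0.364,0.3,0.047],-53.8,-1],
    [[0.364,0.3,0.047],-53.8,-1],
    [[0.364,0.3,0.047],-53.8,-1]
  ]
}}

```text
t: 10.25
eef_pos: [553.4, 14.9, 94.6]
ee_rot: [-3.141, 0.002, 3.063]
wrist_force: [-0.6, 0.1, -4.6]
gripper_width: 61.2
gripper_force: 69.4
```

```bash
python3 - <<'E'
from h import *
s=r.observe(); print(s["t"],s["eef_pos"],np.degrees(s["ee_rot"]),s["wrist_force"])
d=shot("wrist","w4")
# tray rim top at TCP+30
for o in tray(d,s["eef_pos"][2]+30): print(o)
plan(554.8,13.5,175.5,60)
im=cv2.imread("pics/w4.png"); cv2.imwrite("pics/w4b.png",cv2.resize(im,(800,600)))
E
```

```text
10.25 [553.3622178   14.93250701  94.59879769] [-1.79991482e+02  9.42294381e-02  1.75470893e+02] [-0.60124805  0.0650371  -4.62332592]
(array([171., 199.]), array([514.07958984,  -0.6534729 ]), 45.69291687011719, 21.370647430419922, -4.490364074707031)
(array([317., 180.]), array([513.2008667 ,  30.28420639]), 42.35279846191406, 38.045143127441406, -4.635795593261719)
shift [-0.0013 -0.0015  0.0348] turn -0.01 q6 -0.03 yaw 175.5
```

View pics/w4b.png

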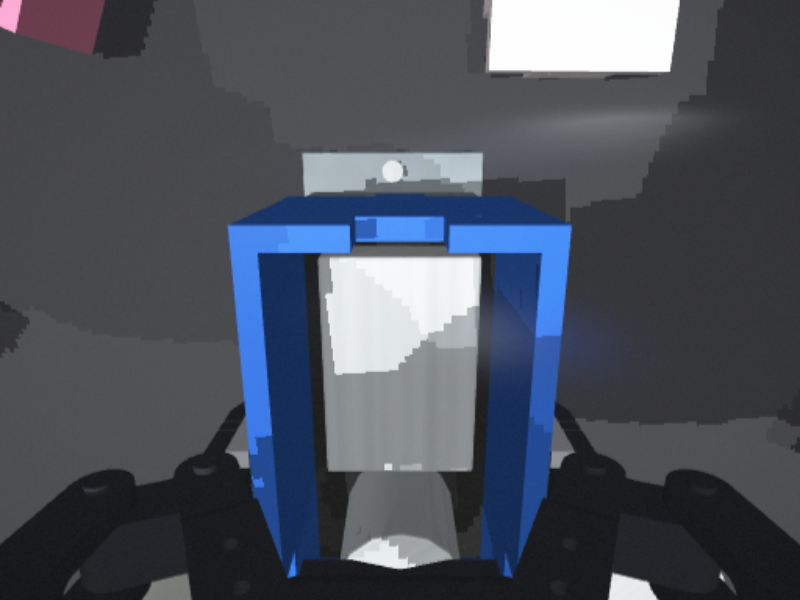

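The deep tray is held square. Its near rim corners are at (230,226) and (571,226), and the base foot dot is at (393,172).

```bash
python3 - <<'E'
from h import *
d=shot("wrist"); s=r.observe()
z=s["eef_pos"][2]+30
P=ray(d,np.array([[230,226],[571,226]])*.64,z); print(P,np.linalg.norm(P[1]-P[0]))
a=np.radians(-4.5); u=np.array([np.cos(a),np.sin(a)])
print("tray centre",P.mean(0)+60*u, "tcp",s["eef_pos"])
D=ray(d,[[393*.64,172*.64]],6)[0]; F=ray(d,np.array([[303,152],[483,152]])*.64,6); print("dot",D,"base est",D+68.6*u,"foot-end",F,F.mean(0)+75*u)
E
```

```text
[[490.91513008  -8.82501935]
 [495.59049117  50.89874084]] 59.90648155588498
tray centre [553.06785065  16.329315  ] tcp [553.63009357  15.24742084  94.82014041]
dot [489.73565689  18.71255441] base est [558.12418599  13.33026044] foot-end [[479.62886424 -15.05168438]
 [485.00680812  53.69214432]] [557.08663621  13.43579779]
```

Request:
{"method": "move_arm", "body": {
  "increments": [
    [[-0.002,-0.002,0.01],0,-1],
    [[-0.002,-0.002,0.02],0,-1],
    [[-0.002,-0.002,0.024],0,-1],
    [[-0.002,-0.002,0.028],0,-1],
    [[-0.002,-0.002,0.031],0,-1],
    [[-0.002,-0.002,0.033],0,-1],
    [[-0.002,-0.002,0.033],0,-1],
    [[-0.002,-0.002,0.033],0,-1]
  ]
}}

```text
t: 11.15
eef_pos: [555.1, 13.6, 62.7]
ee_rot: [-3.141, 0.002, 3.064]
wrist_force: [-5.5, -0.5, 24.3]
gripper_width: 61.1
gripper_force: 72.7
```

```bash
python3 - <<'E'
from h import *
s=r.observe(); d=shot("wrist","w5")
print(s["eef_pos"],s["wrist_force"])
a=shot("side","s5")
c=proj(a,[[555,14,60]])[0].astype(int); print(c)
x=cv2.imread("pics/s5.png")[c[1]-45:c[1]+45,c[0]-60:c[0]+60]
w=cv2.imread("pics/w5.png")
cv2.imwrite("pics/w5b.png",np.hstack([cv2.resize(x,(480,360),interpolation=cv2.INTER_CUBIC),cv2.resize(w[80:176,120:],(320,360))[:, :320]]))
cv2.imwrite("pics/w5b.png",np.vstack([cv2.resize(x,(400,300),interpolation=cv2.INTER_CUBIC),cv2.resize(w[70:190,130:380],(400,192))[:, :400]]))
E
```

```text
[555.14773792  13.63570816  62.66751102] [-5.54480848 -0.51132408 24.27838044]
[250 191]
```

View pics/w5b.png

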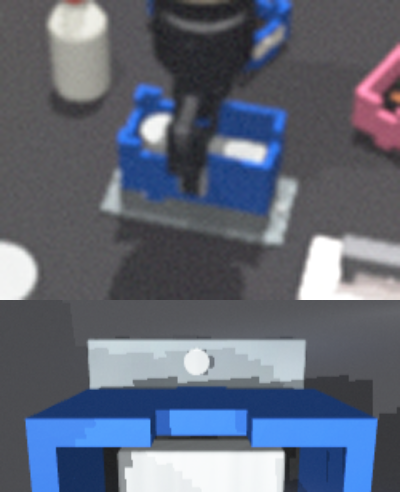

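```bash
python3 - <<'E'
from h import *
a=shot("side"); im=a["color"]
an=np.radians(-4.5); R=np.array([[np.cos(an),-np.sin(an)],[np.sin(an),np.cos(an)]])
for lx in (-60,-40,-20,60):
    p=np.array([555,13.5])+R@[lx,31]
    q=proj(a,[[*p,z] for z in (90,34,6)]); print(lx,q.round(1).tolist())
    if lx in(-20,-40):
        u=int(round(q[0,0])); print([im[v,u].tolist() for v in range(int(q[0,1])-8,int(q[2,1])+6,2)])
E
```

```text
-60 [[270.5, 196.1], [269.6, 210.3], [269.2, 217.1]]
-40 [[262.7, 194.6], [262.2, 208.9], [261.9, 215.6]]
[[37, 64, 122], [157, 161, 176], [229, 230, 228], [226, 228, 230], [111, 150, 233], [43, 82, 149], [37, 72, 133], [34, 68, 129], [39, 70, 132], [35, 70, 131], [39, 67, 131], [42, 69, 126], [85, 92, 102], [89, 95, 95], [95, 97, 99], [108, 114, 116], [83, 87, 88], [65, 63, 68]]
-20 [[255.1, 193.2], [254.8, 207.5], [254.7, 214.2]]
[[48, 62, 101], [117, 123, 134], [140, 143, 140], [123, 128, 140], [52, 88, 158], [37, 70, 132], [30, 67, 130], [33, 68, 131], [36, 68, 129], [38, 71, 129], [37, 65, 125], [53, 75, 117], [82, 86, 92], [89, 95, 96], [92, 92, 95], [99, 100, 103], [62, 62, 67], [62, 61, 65]]
60 [[224.8, 187.6], [225.7, 201.9], [226.1, 208.7]]
```

The side picture shows the tray on the base. The rim row (194) and the blue/grey border (209) match the predicted seated height, so I release it.

Request:
{"method": "move_arm", "body": {
  "increments": [
    [[0,0,-0.001],0,-1],
    [[0,0,-0.001],0,1],
    [[0,0,-0.001],0,1],
    [[0,0,-0.001],0,1],
    [[0,0,-0.001],0,1],
    [[0,0,-0.03],0,1],
    [[0,0,-0.08],0,1],
    [[0,0,-0.13],0,1],
    [[0,0,-0.18],0,1],
    [[0,0,-0.2],0,1],
    [[0,0,-0.2],0,1]
  ]
}}

```text
t: 12.4
eef_pos: [556.1, 13.5, 263.7]
ee_rot: [-3.141, 0.006, 3.064]
wrist_force: [0.0, 0.5, -0.5]
gripper_width: 85.6
gripper_force: 0.0
```

```bash
python3 - <<'E'
from h import *
s=r.observe(); print(s["t"],s["eef_pos"],s["wrist_force"])
d=shot("wrist","w6")
for z in (90,98):
  for o in tray(d,z): print(z,o)
plan(562,-220,-42,250)
E
```

```text
12.4 [556.05698759  13.52556175 263.72384613] [ 0.03266162  0.53746788 -0.49621723]
90 (array([471., 144.]), array([551.40808105, 207.9259491 ]), 72.22920989990234, 27.026670455932617, -23.318199157714844)
90 (array([256., 151.]), array([542.67071533,  15.69070435]), 99.65836334228516, 62.26048278808594, -4.423095703125)
98 (array([471., 144.]), array([549.52301025, 202.87365723]), 70.2845230102539, 26.29902458190918, -23.318191528320312)
98 (array([256., 151.]), array([541.02105713,  15.81421852]), 96.97541809082031, 60.584041595458984, -4.422767639160156)
shift [-0.0251 -0.2324  0.0114] turn 37.54 q6 -0.03 yaw 175.5
```

Request:
{"method": "move_arm", "body": {
  "increments": [
    [[-0.025,-0.232,0.012],-142.5,1],
    [[-0.025,-0.232,0.012],-142.5,1],
    [[-0.025,-0.232,0.012],-142.5,1],
    [[-0.025,-0.232,0.012],-142.5,1],
    [[-0.025,-0.232,0.012],-142.5,1],
    [[-0.025,-0.232,0.012],-142.5,1],
    [[-0.025,-0.232,0.012],-142.5,1],
    [[-0.025,-0.232,0.012],-142.5,1],
    [[-0.025,-0.232,0.012],-142.5,1],
    [[-0.025,-0.232,0.012],-142.5,1],
    [[-0.025,-0.232,0.012],-142.5,1],
    [[-0.025,-0.232,0.012],-142.5,1],
    [[-0.025,-0.232,0.012],-142.5,1],
    [[-0.025,-0.232,0.012],-142.5,1],
    [[-0.025,-0.232,0.012],-142.5,1],
    [[-0.025,-0.232,0.012],-142.5,1],
    [[-0.025,-0.232,0.012],-142.5,1],
    [[-0.025,-0.232,0.012],-142.5,1],
    [[-0.025,-0.232,0.012],-142.5,1],
    [[-0.025,-0.232,0.012],-142.5,1]
  ]
}}

```text
t: 14.45
eef_pos: [561.0, -219.4, 247.6]
ee_rot: [3.141, 0.001, -0.735]
wrist_force: [-0.1, -0.1, 0.1]
gripper_width: 85.3
gripper_force: 0.0
```

```bash
cat >> h.py <<'E'
def ends(d,c,a,z):
    """blue-rim fraction in middle of each end: low value => wide notch. c centre, a yaw deg"""
    m=cv2.inRange(hsv(d),(100,120,150),(125,255,255)); u=np.array([np.cos(np.radians(a)),np.sin(np.radians(a))]); n=np.array([-u[1],u[0]])
    for sg in (1,-1):
        v=[m[int(round(q[1])),int(round(q[0]))]>0 for q in proj(d,[[*(c+sg*57*u+n*t),z] for t in range(-30,31,2)])]
        print("end",sg,"".join("#" if k else "." for k in v))
E
python3 - <<'E'
from h import *
s=r.observe(); print(s["t"],s["eef_pos"],s["ee_rot"],s["qpos"][5])
d=shot("wrist","w7")
for o in tray(d,48):
    print(o); 
    if o[2]>100: ends(d,o[1],o[4],48); plan(*o[1],o[4],26)
im=cv2.imread("pics/w7.png"); cv2.imwrite("pics/w7b.png",cv2.resize(im,(800,600)))
E
```

```text
14.45 [ 560.95104332 -219.41089139  247.56140359] [ 3.14134897e+00  1.12218859e-03 -7.35245569e-01] -2.90053562177847
(array([222., 168.]), array([ 574.65356445, -193.80680847]), 121.89752960205078, 63.51205825805664, -31.629718780517578)
end 1 ...........#.....###...........
end -1 ########................#######
shift [-0.0071 -0.0282  0.2218] turn -10.46 q6 -2.9 yaw -42.1
```

View pics/w7b.png

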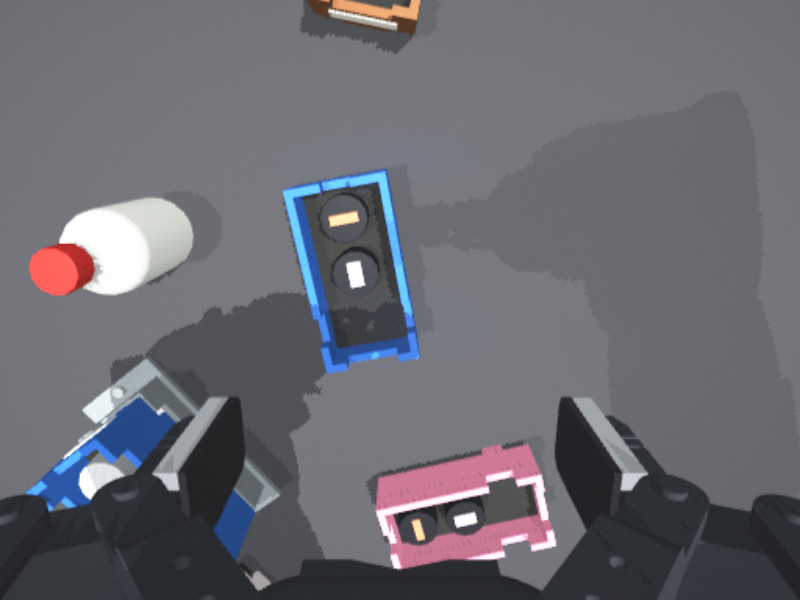

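The blue tray has been nudged to (350,270), about 29 mm from where the first picture showed it. Its wide notch is at the bottom (330..418, 355), along tool -x as needed. The pink look-alike at (465,510) and the bottle at (130,245) are clear of the fingers.

Request:
{"method": "move_arm", "body": {
  "increments": [
    [[-0.007,-0.028,0.03],-8,1],
    [[-0.007,-0.028,0.08],-10.5,1],
    [[-0.007,-0.028,0.13],-10.5,1],
    [[-0.007,-0.028,0.18],-10.5,1],
    [[-0.007,-0.028,0.221],-10.5,1],
    [[-0.007,-0.028,0.221],-10.5,1],
    [[-0.007,-0.028,0.221],-10.5,1],
    [[-0.007,-0.028,0.221],-10.5,-1],
    [[-0.007,-0.028,0.221],-10.5,-1],
    [[-0.007,-0.028,0.221],-10.5,-1],
    [[-0.007,-0.028,0.221],-10.5,-1],
    [[-0.007,-0.028,0.221],-10.5,-1],
    [[-0.007,-0.028,0.2],-10.5,-1],
    [[-0.007,-0.028,0.15],-10.5,-1],
    [[-0.007,-0.028,0.1],-10.5,-1],
    [[-0.007,-0.028,0.07],-10.5,-1],
    [[-0.007,-0.028,0.07],-10.5,-1],
    [[-0.007,-0.028,0.07],-10.5,-1]
  ]
}}

```text
t: 16.3
eef_pos: [575.4, -194.3, 180.1]
ee_rot: [-3.141, -0.003, -0.549]
wrist_force: [-0.6, -0.1, -1.6]
gripper_width: 61.0
gripper_force: 66.1
```

```bash
python3 - <<'E'
from h import *
s=r.observe(); print(s["qpos"][5],s["wrist_force"])
plan(554.7,13.6,175.5,145)
E
```

```text
-3.0384393638325085 [-0.62775886 -0.1294047  -1.58283579]
shift [-0.1262 -0.1666  0.0351] turn -26.97 q6 -3.04 yaw -31.5
```

Request:
{"method": "move_arm", "body": {
  "increments": [
    [[-0.126,-0.167,0],153,-1],
    [[-0.126,-0.167,0],153,-1],
    [[-0.126,-0.167,0],153,-1],
    [[-0.126,-0.167,0],153,-1],
    [[-0.126,-0.167,0],153,-1],
    [[-0.126,-0.167,0],153,-1],
    [[-0.126,-0.167,0],153,-1],
    [[-0.126,-0.167,0],153,-1],
    [[-0.126,-0.167,0],153,-1],
    [[-0.126,-0.167,0],153,-1],
    [[-0.126,-0.167,0],153,-1],
    [[-0.126,-0.167,0],153,-1],
    [[-0.126,-0.167,0],153,-1],
    [[-0.126,-0.167,0],153,-1],
    [[-0.126,-0.167,0],153,-1],
    [[-0.126,-0.167,0],153,-1],
    [[-0.126,-0.167,0],153,-1],
    [[-0.126,-0.167,0.02],153,-1],
    [[-0.126,-0.167,0.045],153,-1],
    [[-0.126,-0.167,0.045],153,-1]
  ]
}}

```text
t: 18.3
eef_pos: [551.3, 14.4, 129.7]
ee_rot: [3.141, -0.007, 3.064]
wrist_force: [-1.3, 0.4, -1.0]
gripper_width: 61.5
gripper_force: 66.0
```

```bash
cat >> h.py <<'E'
def hand(d,s,dz):
    """near-end rim corners of the held tray (rim dz above TCP): width and centre"""
    m=blue(d); m=cv2.inRange(hsv(d),(100,120,150),(125,255,255)); 
    z=s["eef_pos"][2]+dz; a=s["ee_rot"][2]; tx=np.array([np.cos(a),np.sin(a)]); ty=np.array([np.sin(a),-np.cos(a)])
    pts=np.argwhere(m)[:,::-1]; xy=ray(d,pts,z)-s["eef_pos"][:2]; X=xy@tx; Y=xy@ty
    k=(X>20)&(X<75)&(abs(Y)<45); print("hand: near end x",np.percentile(X[k],99.5).round(1),"y",np.percentile(Y[k],.5).round(1),np.percentile(Y[k],99.5).round(1))
    for q in (1,-1):
        e=k&(np.sign(Y)==q); xs=np.arange(25,58,4); ed=[ (q*np.percentile(q*Y[e&(abs(X-x)<2)],99)) if (e&(abs(X-x)<2)).sum()>5 else np.nan for x in xs]; print(np.round(ed,1))
E
python3 - <<'E'
from h import *
s=r.observe(); print(s["t"],s["eef_pos"],np.degrees(s["ee_rot"]),s["gripper_width"])
d=shot("wrist","w8"); hand(d,s,21.5); plan(554.7,13.6,175.5,108.5)
im=cv2.imread("pics/w8.png"); cv2.imwrite("pics/w8b.png",cv2.resize(im,(600,450)))
E
```

```text
18.3 [551.33155568  14.4134447  129.66590842] [179.98752613  -0.40722885 175.53893866] 61.49595599697067
hand: near end x 61.7 y -28.8 31.2
[31.1 31.1 31.1 31.2 31.2 31.1 31.2 31.2 31.1]
[-28.9 -28.9 -28.9 -28.9 -28.9 -28.8 -28.8 -28.8 -28.8]
shift [-0.0023 -0.0006  0.023 ] turn 0.07 q6 -0.03 yaw 175.6
```

View pics/w8b.png

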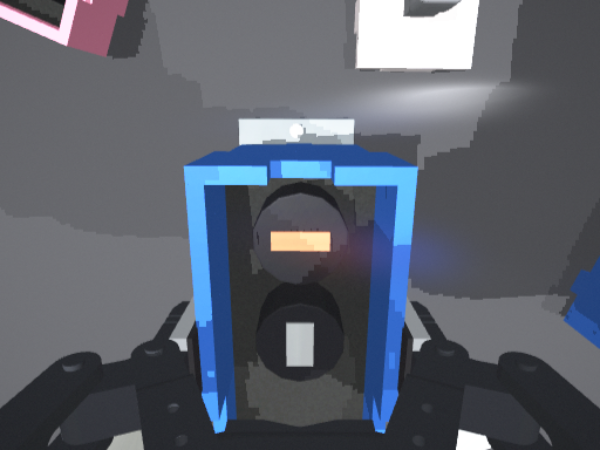

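The held tray is square in the gripper with its rim at (185..417, 167) and the narrow notch at the near end. The base foot dot is at (296,131). I lower it now.

Request:
{"method": "move_arm", "body": {
  "increments": [
    [[-0.0023,-0.0007,0.0],0,-1],
    [[-0.0023,-0.0007,0.006],0,-1],
    [[-0.0023,-0.0007,0.011],0,-1],
    [[-0.0023,-0.0007,0.014],0,-1],
    [[-0.0023,-0.0007,0.017],0,-1],
    [[-0.0023,-0.0007,0.019],0,-1],
    [[-0.0023,-0.0007,0.021],0,-1],
    [[-0.0023,-0.0007,0.021],0,-1]
  ]
}}

```text
t: 19.15
eef_pos: [556.3, 13.3, 112.3]
ee_rot: [-3.142, -0.001, 3.064]
wrist_force: [-2.9, 0.9, 1.9]
gripper_width: 60.9
gripper_force: 66.5
```

Request:
{"method": "move_arm", "body": {
  "increments": [
    [[0.0012,0,0.001],0,-1],
    [[0.0012,0,0.002],0,-1],
    [[0.0012,0,0.003],0,-1],
    [[0.0012,0,0.003],0,-1]
  ]
}}

```text
t: 19.55
eef_pos: [556.4, 13.3, 112.2]
ee_rot: [-3.141, 0.003, 3.064]
wrist_force: [-9.5, -0.4, 30.4]
gripper_width: 61.4
gripper_force: 70.1
```

Request:
{"method": "move_arm", "body": {
  "increments": [
    [[0.0012,0,0.0],0,-1],
    [[0.0012,0,-0.001],0,1],
    [[0.0012,0,-0.001],0,1],
    [[0.0012,0,-0.001],0,1],
    [[0.0012,0,-0.001],0,1],
    [[0.0012,0,-0.03],0,1],
    [[0.0012,0,-0.08],0,1],
    [[0.0012,0,-0.13],0,1],
    [[0.0012,0,-0.18],0,1],
    [[0.0012,0,-0.19],0,1],
    [[0.0012,0,-0.19],0,1],
    [[0.0012,0,-0.19],0,1]
  ]
}}

```text
t: 20.75
eef_pos: [553.8, 13.5, 297.8]
ee_rot: [3.142, -0.002, 3.064]
wrist_force: [0.5, -0.6, -0.5]
gripper_width: 85.7
gripper_force: 0.0
```

```bash
cat >> h.py <<'E'
def stack(d,s,z):
    """top tray of the stack: mean y edges (tool y) of rim at several x, for assumed rim z"""
    m=cv2.inRange(hsv(d),(100,110,110),(125,255,255)); a=s["ee_rot"][2]
    tx=np.array([np.cos(a),np.sin(a)]); ty=np.array([np.sin(a),-np.cos(a)])
    pts=np.argwhere(m)[:,::-1]; xy=ray(d,pts,z)-s["eef_pos"][:2]; X=xy@tx; Y=xy@ty
    k=(abs(X)<75)&(abs(Y)<45); X=X[k];Y=Y[k]; W=[]
    for x in range(-50,52,10):
        e=abs(X-x)<2
        if e.sum()>5: W.append((x,Y[e].min(),Y[e].max(),Y[e].max()-Y[e].min(),(Y[e].max()+Y[e].min())/2))
    W=np.array(W); print("stack z",z,"x range",X.min().round(1),X.max().round(1),"width",np.median(W[:,3]).round(2),"ymid",np.median(W[:,4]).round(2),"tilt deg",np.degrees(np.polyfit(W[:,0],W[:,4],1)[0]).round(2)); print(W[:,3].round(1))
E
python3 - <<'E'
from h import *
s=r.observe(); print(s["t"],s["eef_pos"],np.degrees(s["ee_rot"]))
d=shot("wrist","w9"); s=r.observe()
for z in (130,134,138): stack(d,s,z)
a=shot("side","s9"); im=hsv(a)
an=np.radians(-4.5); R=np.array([[np.cos(an),-np.sin(an)],[np.sin(an),np.cos(an)]])
g=a["color"].astype(int)
for lx in (-45,-30,-15,0,15,30):
    p=np.array([555,13.5])+R@[lx,31]; q=proj(a,[[*p,z] for z in (130,90,34)]); u=int(round(q[:,0].mean()))
    print(lx,q[:,1].round(1),int(q[0,1])-5,[int(g[v,u,2]) for v in range(int(q[0,1])-5,int(q[0,1])+9)], [v for v in range(int(q[1,1]),int(q[2,1])+8) if g[v,u,2]-g[v,u,0]<35][:1])
E
```

```text
20.75 [553.76792429  13.52744715 297.79368313] [ 1.79996129e+02 -1.08511745e-01  1.75537765e+02]
stack z 130 x range -62.8 62.1 width 61.74 ymid 1.12 tilt deg 0.13
[61.9 59.5 59.  62.  61.4 60.9 62.  61.5 61.7 62.  62.2]
stack z 134 x range -60.9 62.3 width 60.89 ymid 1.11 tilt deg 0.14
[61.1 58.8 58.3 61.2 60.7 60.1 61.2 60.7 60.9 61.1 61.3]
stack z 138 x range -59.1 62.4 width 60.1 ymid 1.1 tilt deg 0.14
[60.3 59.8 57.5 60.5 59.9 59.3 60.4 59.9 60.1 60.3 60.5]
-45 [184.1 195.  209.3] 179 [61, 55, 77, 146, 216, 220, 158, 132, 132, 133, 132, 128, 130, 133] [210]
-30 [183.  193.9 208.2] 178 [50, 48, 78, 154, 217, 206, 147, 129, 130, 129, 131, 131, 133, 130] [209]
-15 [181.9 192.9 207.1] 176 [83, 52, 41, 58, 113, 150, 155, 136, 131, 130, 130, 132, 129, 133] [208]
0 [180.9 191.8 206.1] 175 [152, 112, 59, 57, 116, 154, 153, 139, 128, 135, 132, 134, 130, 132] [207]
15 [179.8 190.7 205. ] 174 [56, 62, 64, 82, 161, 203, 178, 140, 131, 132, 134, 128, 132, 133] [206]
30 [178.7 189.7 204. ] 173 [54, 56, 62, 63, 60, 62, 79, 146, 214, 217, 160, 129, 130, 128] [207]
```

```bash
python3 - <<'E'
from h import *
plan(361,288,78,250)
E
```

```text
shift [0.2132 0.2587 0.0472] turn -82.46 q6 -0.03 yaw 175.5
```

Request:
{"method": "move_arm", "body": {
  "increments": [
    [[0.213,0.259,0.0],97.5,1],
    [[0.213,0.259,0.0],97.5,1],
    [[0.213,0.259,0.0],97.5,1],
    [[0.213,0.259,0.0],97.5,1],
    [[0.213,0.259,0.0],97.5,1],
    [[0.213,0.259,0.047],97.5,1],
    [[0.213,0.259,0.047],97.5,1],
    [[0.213,0.259,0.047],97.5,1],
    [[0.213,0.259,0.047],97.5,1],
    [[0.213,0.259,0.047],97.5,1],
    [[0.213,0.259,0.047],97.5,1],
    [[0.213,0.259,0.047],97.5,1],
    [[0.213,0.259,0.047],97.5,1],
    [[0.213,0.259,0.047],97.5,1],
    [[0.213,0.259,0.047],97.5,1],
    [[0.213,0.259,0.047],97.5,1]
  ]
}}

```text
t: 22.45
eef_pos: [362.0, 288.2, 252.1]
ee_rot: [-3.141, 0.0, 1.364]
wrist_force: [0.8, -0.2, 0.1]
gripper_width: 85.4
gripper_force: 0.0
```

```bash
cat > look.py <<'E'
from h import *
import sys
s=r.observe(); d=shot("wrist",sys.argv[1]); s=r.observe(); print(s["t"],s["eef_pos"],np.degrees(s["ee_rot"]),"q6",s["qpos"][5])
for o in tray(d,48):
    if o[2]>100 and o[3]<75:
        print(o); ends(d,o[1],o[4],48); plan(*o[1],o[4],26.5,s)
        a=np.degrees(s["ee_rot"][2]); print("end +1 is along tool","+x" if np.cos(np.radians(o[4]-a))>0 else "-x")
E
python3 look.py w10
```

```text
22.5 [362.00810789 288.18003797 252.14987911] [-1.79987340e+02  8.62501966e-03  7.81179236e+01] q6 2.292279016173208
```

```bash
python3 - <<'E'
from h import *
im=cv2.imread("pics/w10.png"); H=cv2.cvtColor(im,cv2.COLOR_BGR2HSV)
for lo in (60,100,150):
    for c in blobs(cv2.inRange(H,(100,110,lo),(125,255,255)),300): print(lo,c.min(0),c.max(0),c.mean(0).round())
E
```

```text
60 [404 125] [511 204] [458. 165.]
60 [221 105] [287 227] [254. 167.]
60 [343   0] [445  54] [391.  22.]
100 [404 125] [511 204] [458. 165.]
100 [221 105] [287 227] [254. 167.]
100 [343   0] [445  54] [392.  22.]
150 [224 191] [285 227] [250. 213.]
150 [420 169] [511 204] [461. 191.]
150 [422 128] [511 167] [461. 142.]
150 [221 105] [287 126] [252. 111.]
150 [419   0] [445  27] [433.  14.]
150 [359   0] [414  50] [382.  27.]
```

```bash
sed -i 's/m=cv2.inRange(H,(100,120,150)/m=cv2.inRange(H,(100,110,100)/; s/m=cv2.inRange(hsv(d),(100,120,150),(125,255,255)); u=/m=cv2.inRange(hsv(d),(100,110,135),(125,255,255)); u=/' h.py; python3 look.py w11; python3 - <<'E'
import cv2
cv2.imwrite("pics/w11b.png",cv2.resize(cv2.imread("pics/w11.png"),(800,600)))
E
```

```text
22.55 [362.01415283 288.21749807 252.23047281] [-1.79993419e+02  4.86679494e-03  7.80991954e+01] q6 2.292684614914639
(array([458., 165.]), array([563.1217041 , 251.35046387]), 117.63297271728516, 62.97122573852539, -22.131744384765625)Traceback (most recent call last):
  File "look.py", line 6, in <module>
    print(o); ends(d,o[1],o[4],48); plan(*o[1],o[4],26.5,s)
              ~~~~^^^^^^^^^^^^^^^^
  File "h.py", line 43, in ends
    v=[m[int(round(q[1])),int(round(q[0]))]>0 for q in proj(d,[[*(c+sg*57*u+n*t),z] for t in range(-30,31,2)])]
       ~^^^^^^^^^^^^^^^^^^^^^^^^^^^^^^^^^^^
IndexError: index 512 is out of bounds for axis 1 with size 512
```

View pics/w11b.png

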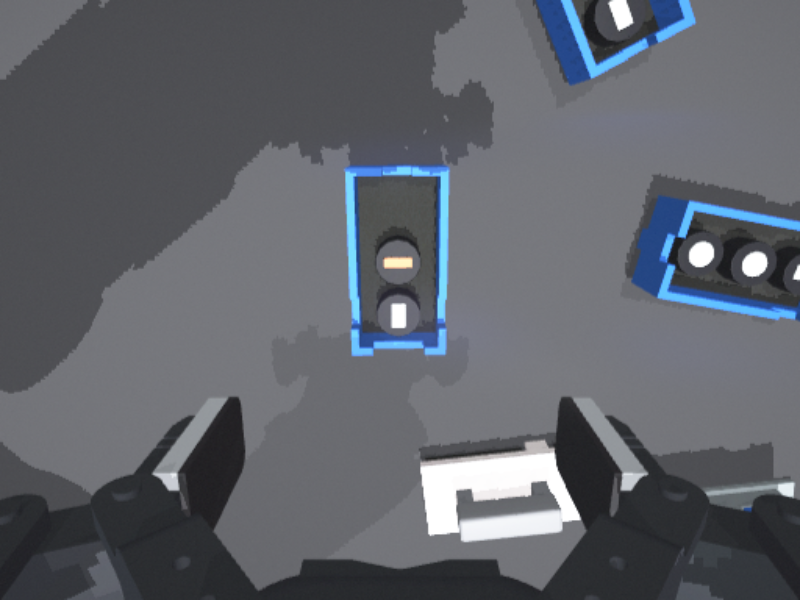

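Tray C is at (398,260) with its wide notch at the bottom, so the orientation is right. The lid stands at (495,495), clear of the fingers.

```bash
sed -i 's/if o\[2\]>100 and o\[3\]<75:/if np.hypot(*(o[1]-s["eef_pos"][:2]))<60:/' look.py; python3 look.py w12
```

```text
22.6 [362.07127809 288.24867068 252.29129492] [-1.79998944e+02 -3.47328263e-03  7.80829511e+01] q6 2.2929356586538376
(array([254., 170.]), array([359.95529175, 291.18515015]), 121.67378997802734, 61.89851379394531, 79.08650207519531)
end 1 ########.......###############.
end -1 #######.................#######
shift [ 0.0024 -0.0027  0.2258] turn -1.0 q6 2.29 yaw 78.1
end +1 is along tool +x
```

Request:
{"method": "move_arm", "body": {
  "increments": [
    [[0.0024,-0.0027,0.05],-1,1],
    [[0.0024,-0.0027,0.1],-1,1],
    [[0.0024,-0.0027,0.15],-1,1],
    [[0.0024,-0.0027,0.2],-1,1],
    [[0.0024,-0.0027,0.225],-1,1],
    [[0.0024,-0.0027,0.225],-1,1],
    [[0.0024,-0.0027,0.225],-1,-1],
    [[0.0024,-0.0027,0.225],-1,-1],
    [[0.0024,-0.0027,0.225],-1,-1],
    [[0.0024,-0.0027,0.225],-1,-1],
    [[0.0024,-0.0027,0.225],-1,-1],
    [[0.0024,-0.0027,0.2],-1,-1],
    [[0.0024,-0.0027,0.15],-1,-1],
    [[0.0024,-0.0027,0.1],-1,-1],
    [[0.0024,-0.0027,0.05],-1,-1],
    [[0.0024,-0.0027,0.03],-1,-1],
    [[0.0024,-0.0027,0.03],-1,-1],
    [[0.0024,-0.0027,0.03],-1,-1]
  ]
}}

```text
t: 24.4
eef_pos: [360.0, 291.2, 222.8]
ee_rot: [3.14, -0.001, 1.38]
wrist_force: [-0.8, -0.1, -2.8]
gripper_width: 61.3
gripper_force: 66.4
```

```bash
python3 - <<'E'
from h import *
plan(554.7,13.6,175.5,175)
E
```

```text
shift [-0.2356  0.2439  0.0478] turn 83.54 q6 2.28 yaw 79.0
```

Request:
{"method": "move_arm", "body": {
  "increments": [
    [[-0.236,0.244,0],-96.5,-1],
    [[-0.236,0.244,0],-96.5,-1],
    [[-0.236,0.244,0],-96.5,-1],
    [[-0.236,0.244,0],-96.5,-1],
    [[-0.236,0.244,0],-96.5,-1],
    [[-0.236,0.244,0],-96.5,-1],
    [[-0.236,0.244,0],-96.5,-1],
    [[-0.236,0.244,0],-96.5,-1],
    [[-0.236,0.244,0],-96.5,-1],
    [[-0.236,0.244,0],-96.5,-1],
    [[-0.236,0.244,0],-96.5,-1],
    [[-0.236,0.244,0],-96.5,-1],
    [[-0.236,0.244,0.03],-96.5,-1],
    [[-0.236,0.244,0.047],-96.5,-1],
    [[-0.236,0.244,0.047],-96.5,-1],
    [[-0.236,0.244,0.047],-96.5,-1],
    [[-0.236,0.244,0.047],-96.5,-1]
  ]
}}

```text
t: 26.1
eef_pos: [554.9, 13.0, 175.8]
ee_rot: [-3.142, 0.001, 3.064]
wrist_force: [0.1, 0.2, -1.2]
gripper_width: 61.6
gripper_force: 66.3
```

```bash
cat > inhand.py <<'E'
from h import *
import sys
s=r.observe(); d=shot("wrist",sys.argv[1]); s=r.observe(); print(s["t"],s["eef_pos"],np.degrees(s["ee_rot"]),s["gripper_width"],s["wrist_force"])
hand(d,s,21.5); plan(554.7,13.6,175.5,float(sys.argv[2]),s)
E
python3 inhand.py w13 148.5
```

```text
26.15 [555.10684231  13.03989318 176.06080865] [-1.79998356e+02  6.91176751e-02  1.75540879e+02] 61.00119672981573 [ 0.06880662 -0.01031033 -1.59566049]
hand: near end x 68.8 y -29.0 31.3
[31.2 31.2 31.2 31.2 31.4 31.4 31.4 31.4 31.4]
[-29.1 -29.1 -29.1 -29.1 -29.1 -29.  -29.  -29.  -29. ]
shift [0.0004 0.0005 0.0276] turn 0.04 q6 -0.03 yaw 175.5
```

```bash
cat >> h.py <<'E'
def nearx(d,s,dz):
    z=s["eef_pos"][2]+dz; a=s["ee_rot"][2]; tx=np.array([np.cos(a),np.sin(a)]); ty=np.array([np.sin(a),-np.cos(a)])
    g=cv2.cvtColor(d["color"],cv2.COLOR_RGB2HSV)[:,:,2]
    for y in (-24,-18,20,26):
        xs=np.arange(48,76,1.0); P=[[*(s["eef_pos"][:2]+x*tx+y*ty),z] for x in xs]; q=proj(d,P).round().astype(int); print(y,[int(g[v,u]) for u,v in q])
E
python3 - <<'E'
from h import *
d=shot("wrist"); s=r.observe(); nearx(d,s,21.5)
E
```

```text
-24 [146, 144, 210, 165, 145, 145, 255, 255, 255, 255, 255, 250, 167, 168, 128, 128, 129, 130, 127, 130, 129, 130, 129, 130, 129, 130, 129, 128]
-18 [61, 61, 62, 58, 59, 55, 255, 255, 255, 255, 255, 248, 168, 167, 167, 146, 129, 128, 130, 131, 133, 132, 134, 133, 134, 131, 129, 129]
20 [92, 90, 88, 86, 86, 89, 255, 255, 255, 255, 255, 213, 166, 166, 166, 153, 188, 142, 99, 102, 110, 114, 160, 167, 178, 187, 193, 194]
26 [190, 189, 189, 188, 186, 187, 255, 255, 255, 255, 255, 186, 167, 167, 98, 99, 99, 100, 101, 99, 106, 112, 156, 164, 175, 186, 196, 202]
```

Request:
{"method": "move_arm", "body": {
  "increments": [
    [[0.0004,0.0005,0.006],0,-1],
    [[0.0004,0.0005,0.012],0,-1],
    [[0.0004,0.0005,0.016],0,-1],
    [[0.0004,0.0005,0.019],0,-1],
    [[0.0004,0.0005,0.022],0,-1],
    [[0.0004,0.0005,0.024],0,-1],
    [[0.0004,0.0005,0.025],0,-1],
    [[0.0004,0.0005,0.025],0,-1]
  ]
}}

```text
t: 27.0
eef_pos: [554.2, 13.6, 151.2]
ee_rot: [3.141, 0.001, 3.064]
wrist_force: [-3.0, -0.5, 7.9]
gripper_width: 61.4
gripper_force: 67.4
```

Request:
{"method": "move_arm", "body": {
  "increments": [
    [[0,0,0.001],0,-1],
    [[0,0,0.001],0,-1],
    [[0,0,0.0],0,1],
    [[0,0,0.0],0,1],
    [[0,0,0.0],0,1],
    [[0,0,0.0],0,1],
    [[0,0,-0.03],0,1],
    [[0,0,-0.08],0,1],
    [[0,0,-0.13],0,1],
    [[0,0,-0.18],0,1],
    [[0,0,-0.185],0,1],
    [[0,0,-0.185],0,1],
    [[0,0,-0.185],0,1]
  ]
}}

```text
t: 28.3
eef_pos: [553.8, 13.6, 334.0]
ee_rot: [3.142, -0.002, 3.064]
wrist_force: [-0.1, -0.0, -0.4]
gripper_width: 85.5
gripper_force: 0.0
```

```bash
cat > chk.py <<'E'
from h import *
import sys
s=r.observe(); d=shot("wrist",sys.argv[1]); s=r.observe(); print(s["t"],s["eef_pos"],np.degrees(s["ee_rot"]),s["wrist_force"])
Z=float(sys.argv[2])
for z in (Z,Z+8): stack(d,s,z)
E
python3 chk.py w14 170; python3 - <<'E'
from h import *
plan(586,239,-23,280)
E
```

```text
28.35 [553.58040159  13.65245773 333.62856737] [ 1.79996718e+02 -1.56358818e-01  1.75538642e+02] [ 0.20848942 -0.09022093  0.13417774]
stack z 170.0 x range -62.0 63.2 width 61.29 ymid 1.1 tilt deg 1.03
[61.2 59.7 59.2 61.3 61.5 61.9 61.3 61.6 61.8 62.  56.4]
stack z 178.0 x range -58.2 63.4 width 59.75 ymid 1.1 tilt deg 0.98
[59.7 60.  57.7 59.7 59.2 60.3 59.7 60.  60.2 60.4 54.9]
shift [-0.0148  0.2272  0.0536] turn 18.54 q6 -0.03 yaw 175.5
```

Request:
{"method": "move_arm", "body": {
  "increments": [
    [[-0.015,0.227,0.0],18,1],
    [[-0.015,0.227,0.0],18,1],
    [[-0.015,0.227,0.0],18,1],
    [[-0.015,0.227,0.04],18,1],
    [[-0.015,0.227,0.083],18,1],
    [[-0.015,0.227,0.083],18,1],
    [[-0.015,0.227,0.083],18,1],
    [[-0.015,0.227,0.083],18,1],
    [[-0.015,0.227,0.083],18,1]
  ]
}}

```text
t: 29.25
eef_pos: [587.4, 237.9, 253.5]
ee_rot: [3.141, 0.001, 2.749]
wrist_force: [0.0, -0.0, 0.3]
gripper_width: 85.2
gripper_force: 0.0
```

```bash
python3 look.py w15
```

```text
29.3 [587.57122187 237.83353579 253.80158983] [1.79936623e+02 9.86416600e-02 1.57466913e+02] q6 0.6627202957195377
(array([257., 157.]), array([584.30773926, 242.49053955]), 121.0469970703125, 62.473487854003906, -22.18280029296875)
end 1 .######.................#######
end -1 ...........##.....##........#..
shift [0.0048 0.0031 0.2273] turn -0.35 q6 0.66 yaw 157.5
end +1 is along tool -x
```

Request:
{"method": "move_arm", "body": {
  "increments": [
    [[0.0048,0.0031,0.05],-0.3,1],
    [[0.0048,0.0031,0.1],-0.3,1],
    [[0.0048,0.0031,0.15],-0.3,1],
    [[0.0048,0.0031,0.2],-0.3,1],
    [[0.0048,0.0031,0.227],-0.3,1],
    [[0.0048,0.0031,0.227],-0.3,1],
    [[0.0048,0.0031,0.227],-0.3,-1],
    [[0.0048,0.0031,0.227],-0.3,-1],
    [[0.0048,0.0031,0.227],-0.3,-1],
    [[0.0048,0.0031,0.227],-0.3,-1],
    [[0.0048,0.0031,0.227],-0.3,-1],
    [[0.0048,0.0031,0.2],-0.3,-1],
    [[0.0048,0.0031,0.15],-0.3,-1],
    [[0.0048,0.0031,0.1],-0.3,-1],
    [[0.0048,0.0031,0.05],-0.3,-1],
    [[0.0048,0.0031,0.0],-0.3,-1],
    [[0.0048,0.0031,-0.01],-0.3,-1],
    [[0.0048,0.0031,-0.01],-0.3,-1],
    [[0.0048,0.0031,-0.01],-0.3,-1]
  ]
}}

```text
t: 31.2
eef_pos: [583.1, 243.3, 261.5]
ee_rot: [-3.141, -0.001, 2.755]
wrist_force: [0.6, -0.5, -3.1]
gripper_width: 61.4
gripper_force: 66.4
```

```bash
python3 - <<'E'
from h import *
plan(554.7,13.6,175.5,215)
E
```

```text
shift [-0.0603 -0.2234  0.0465] turn -17.66 q6 0.67 yaw 157.8
```

Request:
{"method": "move_arm", "body": {
  "increments": [
    [[-0.06,-0.223,0],-17.7,-1],
    [[-0.06,-0.223,0],-17.7,-1],
    [[-0.06,-0.223,0],-17.7,-1],
    [[-0.06,-0.223,0],-17.7,-1],
    [[-0.06,-0.223,0],-17.7,-1],
    [[-0.06,-0.223,0],-17.7,-1],
    [[-0.06,-0.223,0.025],-17.7,-1],
    [[-0.06,-0.223,0.046],-17.7,-1],
    [[-0.06,-0.223,0.046],-17.7,-1],
    [[-0.06,-0.223,0.046],-17.7,-1],
    [[-0.06,-0.223,0.046],-17.7,-1]
  ]
}}

```text
t: 32.3
eef_pos: [555.4, 14.6, 216.8]
ee_rot: [3.142, 0.0, 3.064]
wrist_force: [-0.1, -0.1, -2.4]
gripper_width: 61.2
gripper_force: 66.7
```

```bash
sed -i 's/^hand(.*/nearx(d,s,21.5); hand(d,s,21.5); plan(554.7,13.6,175.5,float(sys.argv[2]),s)/' inhand.py; python3 inhand.py w16 188.5
```

```text
32.35 [555.53225494  14.50780572 217.0712055 ] [1.79998664e+02 6.42828536e-02 1.75559709e+02] 61.44901668271259 [-0.55767762  0.29121564 -2.08892468]
-24 [230, 182, 126, 125, 125, 231, 183, 172, 255, 255, 255, 255, 219, 145, 146, 110, 110, 111, 111, 112, 113, 111, 113, 113, 111, 112, 111, 110]
-18 [52, 50, 50, 51, 49, 49, 47, 198, 255, 255, 255, 255, 212, 146, 147, 146, 147, 221, 112, 112, 114, 114, 116, 116, 115, 115, 114, 111]
20 [78, 80, 75, 73, 73, 75, 74, 255, 255, 255, 255, 255, 146, 145, 146, 147, 102, 85, 85, 88, 91, 99, 108, 145, 155, 165, 172, 175]
26 [165, 166, 164, 164, 164, 164, 164, 255, 255, 255, 255, 255, 146, 146, 147, 85, 84, 84, 84, 86, 88, 96, 104, 141, 150, 161, 171, 175]
hand: near end x 69.6 y -29.1 31.8
[31.6 31.7 31.7 31.7 31.8 31.8 31.8 31.8 31.8]
[-29.2 -29.2 -29.2 -29.1 -29.1 -29.1 -29.1 -29.  -29. ]
shift [ 0.0008 -0.001   0.0286] turn 0.06 q6 -0.03 yaw 175.6
```

Request:
{"method": "move_arm", "body": {
  "increments": [
    [[0.0004,-0.001,0.006],0,-1],
    [[0.0004,-0.001,0.013],0,-1],
    [[0.0004,-0.001,0.017],0,-1],
    [[0.0004,-0.001,0.02],0,-1],
    [[0.0004,-0.001,0.023],0,-1],
    [[0.0004,-0.001,0.025],0,-1],
    [[0.0004,-0.001,0.027],0,-1],
    [[0.0004,-0.001,0.027],0,-1],
    [[0.0004,-0.001,0.027],0,-1]
  ]
}}

```text
t: 33.25
eef_pos: [554.7, 13.4, 190.3]
ee_rot: [3.141, 0.001, 3.064]
wrist_force: [-3.6, -0.5, 8.2]
gripper_width: 61.3
gripper_force: 67.8
```

Request:
{"method": "move_arm", "body": {
  "increments": [
    [[0,0,0.001],0,-1],
    [[0,0,0.001],0,-1],
    [[0,0,0.0],0,1],
    [[0,0,0.0],0,1],
    [[0,0,0.0],0,1],
    [[0,0,0.0],0,1],
    [[0,0,-0.03],0,1],
    [[0,0,-0.08],0,1],
    [[0,0,-0.13],0,1],
    [[0,0,-0.18],0,1],
    [[0,0,-0.185],0,1],
    [[0,0,-0.185],0,1],
    [[0,0,-0.185],0,1]
  ]
}}

```text
t: 34.55
eef_pos: [554.2, 13.3, 373.0]
ee_rot: [3.142, -0.002, 3.064]
wrist_force: [-0.4, 0.0, 0.2]
gripper_width: 85.5
gripper_force: 0.0
```

```bash
python3 chk.py w17 210; python3 - <<'E'
from h import *
plan(506,436,-74,260)
E
```

```text
34.6 [554.00132431  13.34929155 372.61605885] [ 1.79996871e+02 -1.56643865e-01  1.75535871e+02] [ 0.63028984 -0.16781501 -0.88243461]
stack z 210.0 x range -61.5 64.8 width 61.7 ymid 1.13 tilt deg 0.74
[61.9 59.6 59.  61.1 62.2 61.7 61.9 61.4 61.6 61.8 62. ]
stack z 218.0 x range -57.7 65.0 width 59.83 ymid 1.11 tilt deg 0.72
[60.4 59.8 57.5 59.5 59.8 60.1 59.5 59.7 60.  60.2 60.3]
shift [0.0808 0.4176 0.1126] turn 69.54 q6 -0.03 yaw 175.5
```

Request:
{"method": "move_arm", "body": {
  "increments": [
    [[0.081,0.418,0.0],-110.5,1],
    [[0.081,0.418,0.0],-110.5,1],
    [[0.081,0.418,0.0],-110.5,1],
    [[0.081,0.418,0.0],-110.5,1],
    [[0.081,0.418,0.0],-110.5,1],
    [[0.081,0.418,0.03],-110.5,1],
    [[0.081,0.418,0.08],-110.5,1],
    [[0.081,0.418,0.12],-110.5,1],
    [[0.081,0.418,0.12],-110.5,1],
    [[0.081,0.418,0.12],-110.5,1],
    [[0.081,0.418,0.12],-110.5,1],
    [[0.081,0.418,0.12],-110.5,1],
    [[0.081,0.418,0.12],-110.5,1],
    [[0.081,0.418,0.12],-110.5,1],
    [[0.081,0.418,0.12],-110.5,1],
    [[0.081,0.418,0.12],-110.5,1],
    [[0.081,0.418,0.12],-110.5,1]
  ]
}}

```text
t: 36.3
eef_pos: [506.3, 436.2, 254.1]
ee_rot: [3.141, -0.0, -1.293]
wrist_force: [0.3, 0.2, -0.2]
gripper_width: 85.5
gripper_force: 0.0
```

```bash
python3 look.py w18
```

```text
36.35 [506.30826975 436.27498117 254.18294704] [ 1.79990315e+02 -1.33504187e-03 -7.40443465e+01] q6 -1.2473474106026299
(array([256., 171.]), array([503.91485596, 439.64199829]), 122.43791961669922, 62.1501579284668, -74.26109600067139)
end 1 ############..###############..
end -1 #######................########
shift [-0.0039  0.0014  0.2277] turn 0.22 q6 -1.25 yaw -74.0
end +1 is along tool +x
```

Request:
{"method": "move_arm", "body": {
  "increments": [
    [[-0.0039,0.0014,0.05],0.2,1],
    [[-0.0039,0.0014,0.1],0.2,1],
    [[-0.0039,0.0014,0.15],0.2,1],
    [[-0.0039,0.0014,0.2],0.2,1],
    [[-0.0039,0.0014,0.2275],0.2,1],
    [[-0.0039,0.0014,0.2275],0.2,1],
    [[-0.0039,0.0014,0.2275],0.2,-1],
    [[-0.0039,0.0014,0.2275],0.2,-1],
    [[-0.0039,0.0014,0.2275],0.2,-1],
    [[-0.0039,0.0014,0.2275],0.2,-1],
    [[-0.0039,0.0014,0.2275],0.2,-1],
    [[-0.0039,0.0014,0.2],0.2,-1],
    [[-0.0039,0.0014,0.15],0.2,-1],
    [[-0.0039,0.0014,0.1],0.2,-1],
    [[-0.0039,0.0014,0.05],0.2,-1],
    [[-0.0039,0.0014,0.0],0.2,-1],
    [[-0.0039,0.0014,-0.046],0.2,-1],
    [[-0.0039,0.0014,-0.046],0.2,-1],
    [[-0.0039,0.0014,-0.046],0.2,-1]
  ]
}}

```text
t: 38.25
eef_pos: [504.3, 440.0, 302.1]
ee_rot: [-3.138, 0.001, -1.294]
wrist_force: [-0.1, 0.7, -2.1]
gripper_width: 61.5
gripper_force: 66.3
```

```bash
python3 - <<'E'
from h import *
plan(554.7,13.6,175.5,256)
E
```

```text
shift [0.424  0.0679 0.0461] turn -69.67 q6 -1.24 yaw -74.2
```

Request:
{"method": "move_arm", "body": {
  "increments": [
    [[0.424,0.068,0],110.3,-1],
    [[0.424,0.068,0],110.3,-1],
    [[0.424,0.068,0],110.3,-1],
    [[0.424,0.068,0],110.3,-1],
    [[0.424,0.068,0],110.3,-1],
    [[0.424,0.068,0],110.3,-1],
    [[0.424,0.068,0],110.3,-1],
    [[0.424,0.068,0],110.3,-1],
    [[0.424,0.068,0],110.3,-1],
    [[0.424,0.068,0],110.3,-1],
    [[0.424,0.068,0],110.3,-1],
    [[0.424,0.068,0],110.3,-1],
    [[0.424,0.068,0],110.3,-1],
    [[0.424,0.068,0.025],110.3,-1],
    [[0.424,0.068,0.045],110.3,-1],
    [[0.424,0.068,0.045],110.3,-1],
    [[0.424,0.068,0.045],110.3,-1],
    [[0.424,0.068,0.045],110.3,-1]
  ]
}}

```text
t: 40.05
eef_pos: [554.4, 13.3, 256.0]
ee_rot: [3.142, 0.001, 3.064]
wrist_force: [-0.5, -0.3, -1.2]
gripper_width: 61.1
gripper_force: 66.3
```

```bash
python3 inhand.py w19 228.5
```

```text
40.1 [554.61699436  13.23295122 256.1699194 ] [-1.79997859e+02  7.24428038e-02  1.75542295e+02] 61.41664412969348 [ 0.42481241 -0.14203187 -2.09408615]
-24 [141, 142, 141, 142, 141, 139, 142, 142, 139, 139, 255, 255, 255, 255, 255, 164, 164, 124, 127, 128, 128, 131, 130, 130, 127, 129, 129, 126]
-18 [59, 58, 60, 58, 58, 58, 56, 54, 54, 55, 255, 255, 255, 255, 255, 164, 162, 164, 136, 130, 132, 132, 134, 135, 133, 132, 128, 128]
20 [89, 89, 85, 87, 83, 87, 83, 82, 82, 85, 255, 255, 255, 255, 255, 164, 164, 164, 117, 102, 110, 121, 134, 153, 190, 202, 209, 211]
26 [234, 200, 182, 142, 243, 234, 181, 182, 182, 235, 255, 255, 255, 255, 255, 164, 164, 98, 97, 102, 106, 115, 126, 145, 181, 194, 203, 208]
hand: near end x 69.9 y -29.2 31.0
[31.  31.  31.  31.  31.  31.  31.1 31.1 31.1]
[-29.2 -29.2 -29.2 -29.2 -29.2 -29.3 -29.3 -29.3 -29.3]
shift [-0.0001  0.0004  0.0277] turn 0.04 q6 -0.03 yaw 175.5
```

The tray sits 2.8 mm further towards tool +x in the grip than the earlier ones, so I shift tool x by -2.9 mm to compensate.

Request:
{"method": "move_arm", "body": {
  "increments": [
    [[-0.0029,0.0004,0.0],0,-1],
    [[-0.0029,0.0004,0.006],0,-1],
    [[-0.0029,0.0004,0.013],0,-1],
    [[-0.0029,0.0004,0.017],0,-1],
    [[-0.0029,0.0004,0.02],0,-1],
    [[-0.0029,0.0004,0.023],0,-1],
    [[-0.0029,0.0004,0.025],0,-1],
    [[-0.0029,0.0004,0.027],0,-1],
    [[-0.0029,0.0004,0.027],0,-1],
    [[-0.0029,0.0004,0.027],0,-1]
  ]
}}

```text
t: 41.1
eef_pos: [557.4, 13.3, 231.3]
ee_rot: [-3.141, 0.003, 3.064]
wrist_force: [-9.0, 0.7, 25.8]
gripper_width: 61.3
gripper_force: 69.3
```

Request:
{"method": "move_arm", "body": {
  "increments": [
    [[0.0005,0,-0.001],0,-1],
    [[0.0005,0,-0.002],0,1],
    [[0.0005,0,-0.002],0,1],
    [[0.0005,0,-0.002],0,1],
    [[0.0005,0,-0.002],0,1],
    [[0.0005,0,-0.03],0,1],
    [[0.0005,0,-0.08],0,1],
    [[0.0005,0,-0.13],0,1],
    [[0.0005,0,-0.18],0,1],
    [[0.0005,0,-0.185],0,1],
    [[0.0005,0,-0.185],0,1],
    [[0.0005,0,-0.185],0,1]
  ]
}}

```text
t: 42.3
eef_pos: [556.4, 13.5, 412.0]
ee_rot: [3.142, -0.002, 3.064]
wrist_force: [0.1, -0.4, -0.8]
gripper_width: 85.3
gripper_force: 0.0
```

```bash
python3 chk.py w20 250; python3 - <<'E'
from h import *
a=shot("side","s20"); g=a["color"].astype(int)
an=np.radians(-4.5); R=np.array([[np.cos(an),-np.sin(an)],[np.sin(an),np.cos(an)]])
for lx in (-45,-30,-15,0,15,50):
    p=np.array([555,13.5])+R@[lx,31]; q=proj(a,[[*p,z] for z in (250,34)]); u=int(round(q[0,0])); v0=int(q[0,1])-5
    print(lx,q[:,1].round(1),v0,[int(g[v,u,2]) for v in range(v0,v0+14)])
c=proj(a,[[555,13.5,145]])[0].astype(int); x=cv2.imread("pics/s20.png")[c[1]-60:c[1]+60,c[0]-50:c[0]+50]; cv2.imwrite("pics/s20b.png",cv2.resize(x,(500,600),interpolation=cv2.INTER_CUBIC))
E
```

```text
42.35 [556.17899922  13.49655465 411.60689202] [ 1.79994984e+02 -1.58659934e-01  1.75536383e+02] [-0.43111439  0.46429297  0.69774924]
stack z 250.0 x range -59.0 66.4 width 61.7 ymid 1.1 tilt deg -0.07
[60.8 62.1 59.7 60.8 62.1 61.5 61.7 62.  61.4 62.4 61.8]
stack z 258.0 x range -55.3 66.6 width 60.03 ymid 1.07 tilt deg 0.0
[59.3 60.5 57.3 57.6 60.4 59.9 60.  60.3 59.7 60.7 60.1]
-45 [147.2 209.3] 142 [204, 122, 78, 139, 211, 222, 161, 129, 134, 133, 134, 132, 134, 132]
-30 [146.1 208.2] 141 [54, 47, 76, 156, 219, 209, 157, 134, 132, 129, 128, 132, 132, 131]
-15 [145.  207.1] 139 [100, 70, 47, 50, 105, 151, 160, 136, 133, 134, 133, 131, 134, 131]
0 [143.9 206.1] 138 [112, 107, 81, 66, 113, 153, 156, 135, 133, 134, 128, 133, 129, 133]
15 [142.8 205. ] 137 [58, 53, 40, 78, 151, 194, 169, 135, 136, 133, 129, 133, 133, 133]
50 [140.3 202.6] 135 [225, 232, 230, 222, 231, 229, 172, 132, 135, 134, 134, 135, 131, 137]
```

View pics/s20b.png

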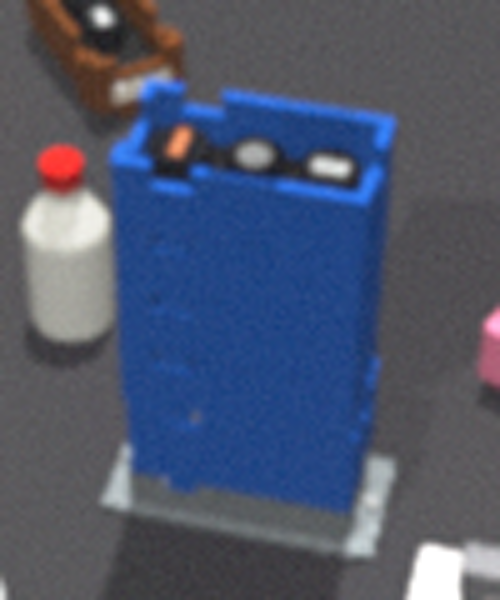

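The stack stands flush and square on the base with its top rim at (115..395, 95..200). The rim rows match the seated height. Now the lid: in the earlier picture its side lug was towards world +x, matching the base.

```bash
python3 - <<'E'
from h import *
plan(400,90,175.5,240)
E
```

```text
shift [0.1616 0.0641 0.1716] turn 0.04 q6 -0.03 yaw 175.5
```

Request:
{"method": "move_arm", "body": {
  "increments": [
    [[0.162,0.064,0.0],0,1],
    [[0.162,0.064,0.0],0,1],
    [[0.162,0.064,0.0],0,1],
    [[0.162,0.064,0.0],0,1],
    [[0.162,0.064,0.05],0,1],
    [[0.162,0.064,0.1],0,1],
    [[0.162,0.064,0.15],0,1],
    [[0.162,0.064,0.172],0,1],
    [[0.162,0.064,0.172],0,1],
    [[0.162,0.064,0.172],0,1],
    [[0.162,0.064,0.172],0,1],
    [[0.162,0.064,0.172],0,1]
  ]
}}

```text
t: 43.6
eef_pos: [401.0, 89.9, 242.6]
ee_rot: [3.141, 0.002, 3.064]
wrist_force: [-0.6, -0.1, -0.1]
gripper_width: 85.3
gripper_force: 0.0
```

```bash
python3 - <<'E'
from h import *
s=r.observe(); d=shot("wrist","w21"); s=r.observe(); print(s["t"],s["eef_pos"],np.degrees(s["ee_rot"]))
H=hsv(d); a=s["ee_rot"][2]
q=proj(d,[[400,90,20]])[0]; print(q)
m=cv2.inRange(H,(0,0,215),(180,40,255))
for c in blobs(m,1500):
    p,w,h,an=rect(ray(d,c,20)); print("plate",c.min(0),c.max(0),p,w,h,an)
u,v=q.astype(int); b=cv2.inRange(H,(0,0,80),(180,45,212)); roi=np.zeros_like(b); roi[v-60:v+75,u-22:u+22]=b[v-60:v+75,u-22:u+22]
for c in blobs(roi,300):
    p,w,h,an=rect(ray(d,c,58)); print("bar",c.min(0),c.max(0),p,w,h,an)
E
```

```text
43.65 [400.89143823  89.88638553 242.39500816] [1.79987132e+02 1.20064104e-01 1.75537914e+02]
[254.37160864 166.19878404]
plate [  0 127] [ 97 200] [ 372.68548584 -111.43916321] 111.3689956665039 33.04944610595703 42.88774108886719
plate [224 106] [286 221] [400.07147217  90.1595459 ] 120.99951171875 62.29682922363281 -4.816169738769531
bar [232 221] [275 240] [455.59848022  84.87380981] 42.257896423339844 19.96578598022461 85.55804443359375
bar [244 132] [265 208] [396.75634766  90.74482727] 71.88113403320312 18.843320846557617 -3.9589004516601562
```

Request:
{"method": "move_arm", "body": {
  "increments": [
    [[0.0009,-0.0004,0.05],0.2,0.2],
    [[0.0009,-0.0004,0.1],0.2,0.2],
    [[0.0009,-0.0004,0.15],0.2,0.2],
    [[0.0009,-0.0004,0.185],0.2,0.2],
    [[0.0009,-0.0004,0.196],0.2,0.2],
    [[0.0009,-0.0004,0.196],0.2,0.2],
    [[0.0009,-0.0004,0.196],0.2,-1],
    [[0.0009,-0.0004,0.196],0.2,-1],
    [[0.0009,-0.0004,0.196],0.2,-1],
    [[0.0009,-0.0004,0.196],0.2,-1],
    [[0.0009,-0.0004,0.196],0.2,-1],
    [[0.0009,-0.0004,0.196],0.2,-1],
    [[0.0009,-0.0004,0.16],0.2,-1],
    [[0.0009,-0.0004,0.11],0.2,-1],
    [[0.0009,-0.0004,0.06],0.2,-1],
    [[0.0009,-0.0004,0.01],0.2,-1],
    [[0.0009,-0.0004,-0.04],0.2,-1],
    [[0.0009,-0.0004,-0.1],0.2,-1],
    [[0.0009,-0.0004,-0.1],0.2,-1],
    [[0.0009,-0.0004,-0.1],0.2,-1]
  ]
}}

```text
t: 45.65
eef_pos: [400.0, 89.6, 343.1]
ee_rot: [3.141, 0.004, 3.06]
wrist_force: [-0.2, 1.1, -3.1]
gripper_width: 19.3
gripper_force: 59.6
```

```bash
python3 - <<'E'
from h import *
plan(554.7,13.6,175.5,325)
E
```

```text
shift [-0.1604 -0.0632  0.0181] turn -0.16 q6 0.12 yaw 175.3
```

Request:
{"method": "move_arm", "body": {
  "increments": [
    [[-0.16,-0.063,0],-0.2,-1],
    [[-0.16,-0.063,0],-0.2,-1],
    [[-0.16,-0.063,0],-0.2,-1],
    [[-0.16,-0.063,0],-0.2,-1],
    [[-0.16,-0.063,0],-0.2,-1],
    [[-0.16,-0.063,0.01],-0.2,-1],
    [[-0.16,-0.063,0.018],-0.2,-1],
    [[-0.16,-0.063,0.018],-0.2,-1],
    [[-0.16,-0.063,0.018],-0.2,-1],
    [[-0.16,-0.063,0.018],-0.2,-1]
  ]
}}

```text
t: 46.65
eef_pos: [553.3, 14.1, 323.8]
ee_rot: [-3.142, 0.001, 3.064]
wrist_force: [0.8, 0.0, -1.1]
gripper_width: 19.5
gripper_force: 59.4
```

```bash
python3 - <<'E'
from h import *
s=r.observe(); d=shot("wrist","w22"); s=r.observe(); print(s["t"],s["eef_pos"],np.degrees(s["ee_rot"]),s["wrist_force"],s["gripper_width"])
a=s["ee_rot"][2]; tx=np.array([np.cos(a),np.sin(a)]); ty=np.array([np.sin(a),-np.cos(a)])
m=cv2.inRange(hsv(d),(0,0,215),(180,40,255)); z=s["eef_pos"][2]-26
pts=np.argwhere(m)[:,::-1]; xy=ray(d,pts,z)-s["eef_pos"][:2]; X=xy@tx;Y=xy@ty; k=(abs(X-30)<50)&(abs(Y)<45)
for x in (40,50,55): e=k&(abs(X-x)<1.5); print(x,Y[e].min(),Y[e].max())
for y in (-25,-20,20,25): e=k&(abs(Y-y)<1.5); print("y",y,X[e].max())
plan(554.7,13.6,175.5,291,s)
cv2.imwrite("pics/w22b.png",cv2.resize(cv2.imread("pics/w22.png"),(800,600)))
E
```

```text
46.7 [553.45346326  13.95642998 323.84859972] [-1.79997318e+02  5.40032935e-02  1.75558970e+02] [ 1.53510497 -0.62728209 -2.1878545 ] 19.16498541962471
40 -29.760352720902702 31.811131337190197
50 -29.633269624028618 31.775433239393383
55 -29.790296441797995 31.845455017881438
y -25 60.173816006440454
y -20 60.17792218072861
y 20 60.20940763910165
y 25 60.21351506275602
shift [-0.0013 -0.0003  0.0328] turn 0.06 q6 -0.03 yaw 175.6
```

View pics/w22b.png

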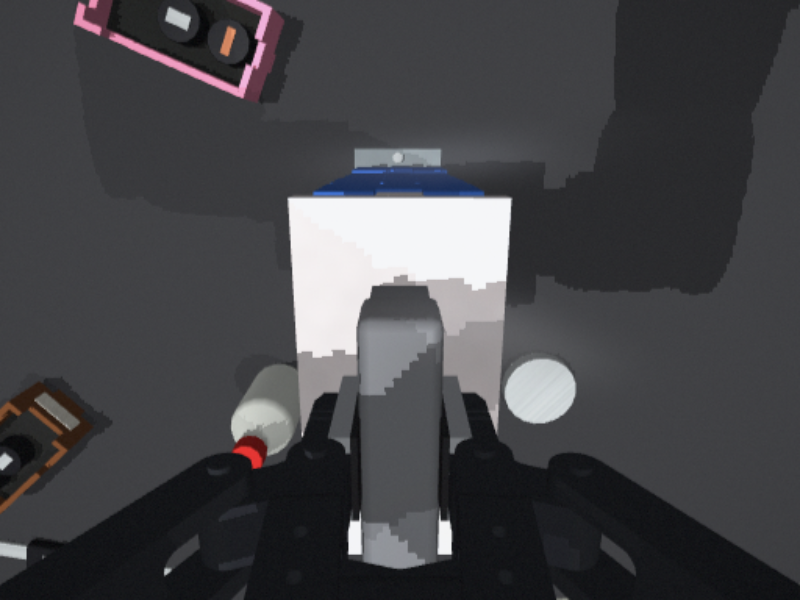

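The lid is held square and centred over the stack, its near plate edge at (290..511, 197). The bottle and the reference block are untouched.

Request:
{"method": "move_arm", "body": {
  "increments": [
    [[-0.0013,-0.0004,0.008],0,-1],
    [[-0.0013,-0.0004,0.016],0,-1],
    [[-0.0013,-0.0004,0.022],0,-1],
    [[-0.0013,-0.0004,0.026],0,-1],
    [[-0.0013,-0.0004,0.029],0,-1],
    [[-0.0013,-0.0004,0.031],0,-1],
    [[-0.0013,-0.0004,0.032],0,-1],
    [[-0.0013,-0.0004,0.032],0,-1]
  ]
}}

```text
t: 47.5
eef_pos: [554.9, 13.3, 291.6]
ee_rot: [-3.142, 0.0, 3.064]
wrist_force: [0.5, -0.7, -2.1]
gripper_width: 18.9
gripper_force: 59.4
```

Request:
{"method": "move_arm", "body": {
  "increments": [
    [[0,0,0.001],0,-1],
    [[0,0,0.002],0,-1],
    [[0,0,0.003],0,-1],
    [[0,0,0.004],0,-1],
    [[0,0,0.005],0,-1],
    [[0,0,0.006],0,-1],
    [[0,0,0.006],0,-1]
  ]
}}

```text
t: 48.2
eef_pos: [555.1, 13.2, 286.5]
ee_rot: [3.142, 0.002, 3.064]
wrist_force: [-2.4, -0.7, 7.7]
gripper_width: 19.0
gripper_force: 60.8
```

Request:
{"method": "move_arm", "body": {
  "increments": [
    [[0,0,0.001],0,-1],
    [[0,0,0.001],0,-1],
    [[0,0,0.002],0,-1],
    [[0,0,0.002],0,-1],
    [[0,0,0.002],0,-1]
  ]
}}

```text
t: 48.7
eef_pos: [555.4, 13.3, 286.3]
ee_rot: [-3.142, 0.004, 3.064]
wrist_force: [-6.4, 0.4, 22.1]
gripper_width: 19.3
gripper_force: 63.0
```

Request:
{"method": "move_arm", "body": {
  "increments": [
    [[0,0,0.0],0,-1],
    [[0,0,-0.002],0,-0.2],
    [[0,0,-0.002],0,0],
    [[0,0,-0.002],0,0],
    [[0,0,-0.002],0,0],
    [[0,0,-0.03],0,0],
    [[0,0,-0.06],0,-1],
    [[0,0,-0.06],0,-1],
    [[0,0,-0.06],0,-1],
    [[0,0,-0.06],0,-1],
    [[0,0,-0.06],0,-1],
    [[0,0,-0.05],0,-1],
    [[0,0,-0.042],0,-1],
    [[0,0,-0.036],0,-1],
    [[0,0,-0.036],0,-1]
  ]
}}

```text
t: 50.2
eef_pos: [554.1, 13.3, 317.9]
ee_rot: [3.142, -0.002, 3.064]
wrist_force: [0.2, 0.6, 0.1]
gripper_width: 0.1
gripper_force: 0.0
```

Request:
{"method": "move_arm", "body": {
  "increments": [
    [[0,0,0.001],0,-1],
    [[0,0,0.0015],0,-1],
    [[0,0,0.002],0,-1],
    [[0,0,0.0025],0,-1],
    [[0,0,0.003],0,-1],
    [[0,0,0.003],0,-1]
  ]
}}

```text
t: 50.8
eef_pos: [555.0, 13.2, 317.0]
ee_rot: [-3.142, 0.001, 3.064]
wrist_force: [-1.2, 1.0, 4.9]
gripper_width: -0.2
gripper_force: 2.4
```

Request:
{"method": "move_arm", "body": {
  "increments": [
    [[0,0,0.001],0,-1],
    [[0,0,0.0018],0,-1],
    [[0,0,0.0018],0,-1],
    [[0,0,0.0018],0,-1],
    [[0,0,-0.002],0,-1],
    [[0,0,-0.04],0,-1],
    [[0,0,-0.08],0,-1],
    [[0,0,-0.1],0,-1],
    [[0,0,-0.1],0,-1],
    [[0,0,-0.1],0,-1]
  ]
}}

```text
t: 51.8
eef_pos: [554.9, 13.2, 415.9]
ee_rot: [-3.142, 0.0, 3.064]
wrist_force: [-1.3, 0.0, -1.0]
gripper_width: 0.1
gripper_force: 0.0
```

```bash
python3 - <<'E'
from h import *
s=r.observe(); d=shot("wrist","w23"); s=r.observe(); print(s["t"],s["eef_pos"],s["wrist_force"])
m=cv2.inRange(hsv(d),(0,0,200),(180,45,255)); m[300:]=0
for c in blobs(m,1500):
    for z in (260,265): print(c.min(0),c.max(0),z,rect(ray(d,c,z)))
a=shot("side","s23"); c=proj(a,[[555,13.5,200]])[0].astype(int); x=cv2.imread("pics/s23.png")[c[1]-80:c[1]+80,c[0]-65:c[0]+65]; cv2.imwrite("pics/s23b.png",cv2.resize(x,(480,590),interpolation=cv2.INTER_CUBIC))
E
```

```text
51.85 [554.61753826  13.26205826 415.30942553] [-0.14622581 -0.7573328  -0.28757555]
[217 111] [294 248] 260 (array([554.48358154,  14.20636559]), 119.62303161621094, 62.230995178222656, -4.503044128417969)
[217 111] [294 248] 265 (array([553.17041016,  14.30793381]), 117.48516082763672, 61.11884689331055, -4.503044128417969)
[108   2] [189  66] 260 (array([429.55212402, -55.13435364]), 54.33108139038086, 34.67097473144531, 61.68975067138672)
[108   2] [189  66] 265 (array([430.4715271, -53.7935791]), 53.36014175415039, 34.051361083984375, 61.68975830078125)
```

View pics/s23b.png

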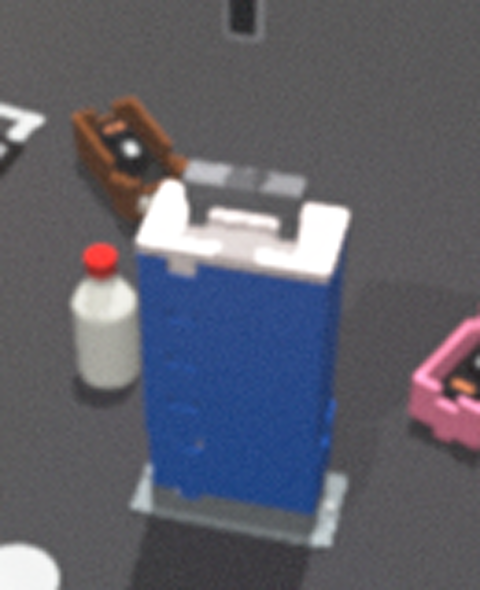

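The lid is level and flush on the stack: its plate spans (138..350, 185..278) with the side lug in its notch at (182,268). The plate measures 119.6 x 62.2 mm at z = 260, and the fingers touched the bar top at the squeezed height. The arm is clear, so I hand the job in.

```bash
python3 -c "
from station import r
print(r.job_done())"
```

```text
the job is handed in; nothing more can be done
None
```

I stacked the deep tray and all four shallow trays on the base, pressed the lid shut on top, and handed the job in at about 52 s; the hand-in gave no verdict, but my last measurements put every part at its seated height.

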